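# Unbar the lid stamp and stamp the culture jar

## Robot

A 6-joint arm with a two-finger parallel gripper is mounted at the origin on the work surface. World frame = base frame: x ahead of the robot, y to its left, z up, the work surface at z = 0. Lengths are in mm, angles in rad, forces in N, time in s.
With the tool pointing down it reaches from about 275 to 750 mm from the base axis. Payload 10.2 kg.
Tool frame: the origin (TCP) lies at the very end of the fingers, on their centre line; the grasp point (between the pads) lies 19 mm behind it (ctrl.pinch_z is the distance from the TCP to the grasp point, in mm); y points along the fingers, z is the direction in which the jaws open and shut, and the axes are right-handed (so a half turn about y gives the same grasp; the last joint's range is limited). The gripper opens to 85 mm and grips with 20 to 120 N. Pads are 22 mm wide; open, the fingers measure 114 mm over their backs; the gripper's body (76 mm by 85 mm) begins 54 mm behind the grasp point. The pads swing forward as they close: fully open they stand 13 mm farther back than shut.
Start: joints at [-1.548, 0.313, 1.498, -0, 1.331, -0.223], TCP at [127.736, -509.229, 231.294] pointing down, gripper open.
Joint ranges: [-2.94, 2.94], [-0.97, 2.17], [0.19, 2.56], [-1.23, 4.37], [0.02, 3.11], [-2.88, 2.88]. Speed limits (rad/s): [2.39, 2.39, 3.01, 3.14, 3.14, 3.14].

## Interface

Orientations are given as a unit quaternion [w, x, y, z].
In Python, from rig import sense, eyes, ctrl gives the robot as it stands. The module is installed in compiled form; this text tells all that it offers.
- The arm moves only by the shell command python3 -m handwheel 'ROWS' [FORCE]. ROWS is JSON, a list of rows, each an object of numbers: "grip": the finger opening in mm, from 0 to 85.4; "tx", "ty", "tz": the shift along the tool's x, y, z in mm; "wx", "wy", "wz": the turn, a rotation vector about the tool's x, y, z in rad. In form: [{"grip": .., "tx": .., "ty": .., "tz": .., "wx": .., "wy": .., "wz": ..}, ...]. A call has 1 to 10 rows; each row shifts and turns the commanded pose from where the row before left it, along the tool's axes as they then stand; what a row does not reach is not made up. A row lasts 1/12 s, in which the tool goes at most 41.7 mm and 7.16 degrees, less where a joint would pass 70% of its speed; a pose out of reach is approached as far as the arm can. A call is refused whole if a number of a shift passes 41.7 or a number of a turn 0.125, either way. A call with a gripper value outside its range is refused whole. The fingers move at their own pace and stop on an object; FORCE is the grip in N (left out, the last holds). Time passes only in rows, so rows that do not move let the fingers close. It gives the time, the measured TCP pose, the force and the opening at its end, in the units of the state.
- sense(): the state, without advancing time (a new reading comes with each control period).
- eyes.capture(name): name is "scene" or "top" or "wrist"; returns a dict with "pixels" (384x512x3 uint8, red, green, blue), "mtx" (3x3 intrinsics, pixels), "R" (3x3) and "t" (3): a world point X has camera coordinates R X + t. Camera axes: x right, y down, z forward; pixel columns grow to the right and rows downward; lengths in mm; the calibration is good to about 2 mm. The wrist camera is an equidistant fisheye: a pixel r from the principal point sees the ray r / f radians off the axis. A picture is of the moment at which its call begins. There is no depth.
- ctrl.finish_job(): hands the job in, once; it reports no verdict.
The state is a dict: "time_s": time; "joints": joint angles; "dq": joint speeds; "tau": joint torques, N m; "eef_pos": TCP position; "ee_rot": TCP orientation; "force": force on the tool from outside, world axes, zero at the start; "wrist_torque": the same for the moment, N m; "grip_width": opening from 0.0 (shut) to 1.0 (fully open).
Only numpy, scipy, OpenCV 4.12 (cv2) and the standard library are available. Lean on these libraries where they do the work, as an engineer would, in place of code of your own. Each camera call takes 0.05 s, during which the arm holds its last target.

## Task

Stamp the lid of the culture jar standing in the bench press. First lift the yellow guard bar straight up and level out of its two open brackets and lay it down, without dropping it, flat inside the black tray; then reach in at a slant under the canopy, which leaves no room from straight above, press the orange stamp head fully down to its stop, hold it there for a moment and let it spring all the way back up. Leave the bar in the tray, the jar in its nest and the other jars and bottles where they stand.

Things in the scene. Friction and masses are not known exactly. Their poses are not given: they have to be found in the camera images.
- press: Fixed bench press, base plate 200 (x) x 290 (y) x 12 mm. Origin: centre of the plate's underside, right below the stamp head; z up, -x is its open front (the robot's side). A white bridge, 40 (x) x 124 (y) mm, top at z = 155, carries the stamp on two slim columns at y = +-55, either side of the jar. Blue rear posts at x = 85, y = +-125.
- bracket_left (a point): Middle of the slot floor of the open-topped U bracket at the press's +y side: x = -65, y = 125, z = 238 mm on the press, on a blue upright 32 (x) x 12 (y) mm. Slot 18 mm wide in the press's x; prong tops 27 mm above the slot floor.
- bracket_right (a point): The same for the bracket at the press's -y side (y = -125 mm on the press).
- canopy_edge (a point): Middle of the lower front edge of the canopy: x = -20, z = 260 mm on the press. Blue beam 12 mm deep, z 260 to 295, y +-131; behind it a clear plate at z 279 to 285 back to x = 93. Only 71 mm over the head: no room to press from straight above. Come from the press's front, under the beam, tool tilted 35 to 45 deg, its tip forward and down.
- stamp (a joint): Travel of the stamp head, 0 = up, 0.012 m = down at its hard stop. Spring: 3 N to start, 9 N at the stop; it returns by itself.
- stamp_head (a point): Centre of the flat top of the orange round stamp head (48 mm across, 20 mm thick); with the head up it is 189 mm above the base of the press. It moves down with the head.
- bar: Loose yellow guard bar, about 0.22 kg, 14 (x) x 280 (y) x 22 (z) mm, black in its middle 60 mm. Origin: centre of its underside; long axis y. It starts lying in both brackets, underside at z = 238 mm on the press, long axis along the press's y; the free stretch between the uprights is 238 mm. The canopy beam's face is 38 mm from the bar's rear face.
- bar_left (a point): Centre of the bar's +y end face, 11 mm above its underside.
- bar_right (a point): Centre of the bar's -y end face, 11 mm above its underside.
- tray: Fixed open black tray, 340 (x) x 150 (y) x 35 mm high, walls and floor 5 mm thick, so 330 x 140 mm inside. Origin: centre of its underside, z up; long axis x. The bar fits with its length along the tray's x.
- jar: Loose culture jar under the stamp, glass, flat white lid, 62 mm wide, 78 high, 0.16 kg; origin: centre of its underside, 12 mm above the base of the press, held by a low black nest. The lid lies 12 mm below the raised stamp.
- foil_jar_a: Bystander, leave alone: small glass jar with crumpled foil cap, 60 mm wide (foil skirt 68), 78 high. Origin: centre of its underside.
- foil_jar_b: Bystander, leave alone: second jar of the same kind as foil_jar_a. Origin: centre of its underside.
- brown_bottle: Bystander, leave alone: amber bottle with red cap, 66 mm wide, 170 high. Origin: centre of its underside.
- wash_bottle: Bystander, leave alone: green wash bottle, 72 mm wide, 190 high, with a spout towards its -x. Origin: centre of its underside.
There are look-alikes about, which are no part of the job. What is shaped like the jar but blue, green or turquoise is not meant.

How it is judged (in metres and radians):
On the way, in this order (a step that is already met when the one before it is completed fails the run):
1. the bar is lifted level clear of both brackets (end centres over 278 mm above the press's underside, within 0.2 rad of level) (z of each of bar_left, bar_right in the frame of press above 0.278 m and angle between bar's own y axis and vertical between 1.37 and 1.77 rad), for 0.05 s.
2. the bar lies in the tray, at rest and let go (x of bar_left in the frame of tray between -0.166 and 0.166 m and y of bar_left in the frame of tray between -0.072 and 0.072 m and z of each of bar_left, bar_right in the frame of tray below 0.024 m and x of bar_right in the frame of tray between -0.166 and 0.166 m and y of bar_right in the frame of tray between -0.072 and 0.072 m and linear speed of bar below 0.02 m/s and contact force between the fingers and bar below 0.1 N), for 0.2 s.
3. the stamp head is pressed to its stop (at least 11 of 12 mm) and held 0.2 s, the bar lying in the tray (value of joint stamp above 0.011 m and x of bar_left in the frame of tray between -0.166 and 0.166 m and y of bar_left in the frame of tray between -0.072 and 0.072 m and z of each of bar_left, bar_right in the frame of tray below 0.024 m and x of bar_right in the frame of tray between -0.166 and 0.166 m and y of bar_right in the frame of tray between -0.072 and 0.072 m), for 0.2 s.
At the end, for the whole second after the job is handed in: The bar lies flat in the tray at rest (both ends inside the walls, end centres under 24 mm above the tray's underside), the stamp head is back up (within 1.5 mm), the jar stands upright in its nest (centre within 6 mm of the stamp's axis) (x of bar_left in the frame of tray between -0.166 and 0.166 m and y of bar_left in the frame of tray between -0.072 and 0.072 m and z of each of bar_left, bar_right in the frame of tray below 0.024 m and x of bar_right in the frame of tray between -0.166 and 0.166 m and y of bar_right in the frame of tray between -0.072 and 0.072 m and linear speed of each of bar, jar below 0.02 m/s and value of joint stamp below 0.0015 m and horizontal distance between jar and stamp_head below 0.006 m and angle between jar's own z axis and vertical below 0.08 rad); the robot touches nothing.
It fails at once if the bar tipped: long axis more than 20 degrees from level (angle between bar's own y axis and vertical below 1.22 rad or angle between bar's own y axis and vertical above 1.92 rad).
It fails at once if the bar dropped (falling faster than 0.7 m/s out of the fingers) (linear speed of bar above 0.7 m/s and contact force between the fingers and bar below 0.1 N).
It fails at once if a bystander moved more than 30 mm or tipped (distance of any of foil_jar_a, foil_jar_b, brown_bottle, wash_bottle from where it was at the start of the episode above 0.03 m or angle between any of foil_jar_a, foil_jar_b, brown_bottle, wash_bottle's own z axis and vertical above 0.3 rad).
It fails at once if the jar under the stamp tipped (angle between jar's own z axis and vertical above 0.3 rad).
It also fails if it takes over 58 s, if anything falls off the work surface, if the arm or the gripper's body presses on something with over 40 N, if the wrist force passes 120 N, or if a joint passes its speed limit or range.

## Working session

There is one attempt and no reset: what is moved stays moved. The work goes in short steps, Python scripts to look and compute and a shell command to move; the robot and the scene stay as the last step left them, time stands still between calls to the robot, and variables do not carry over. Pictures are saved under pics/ and viewed, and the job is handed in when it is done.

```bash
mkdir -p pics; ls; python3 - <<'E'
from rig import sense, eyes, ctrl
import cv2
print(sense()); print(ctrl.pinch_z)
for n in ["scene","top","wrist"]:
    c=eyes.capture(n); cv2.imwrite(f"pics/{n}0.png",c["pixels"][:,:,::-1]); print(n,c["mtx"],c["R"],c["t"])
E
```

```text
pics
{'time_s': 0.0, 'joints': array([-1.54842680e+00,  3.13442116e-01,  1.49843022e+00, -5.48515423e-07,
        1.33102331e+00, -2.23412575e-01]), 'dq': array([ 3.84461472e-05, -1.37866854e-04,  5.68391903e-04,  1.84418961e-03,
        1.80030291e-04,  2.69224531e-05]), 'tau': array([-1.47915522e-03, -4.12267113e+01, -2.59744424e+01, -3.09867473e-04,
        4.23469683e-03, -5.87491314e-06]), 'eef_pos': array([ 127.71605934, -508.95993814,  230.74170223]), 'ee_rot': array([ 0.08672461, -0.08663252,  0.70223228, -0.70131553]), 'force': array([ 0.40418717, -0.79167473,  0.39819439]), 'wrist_torque': array([-0.01928558,  0.01527248, -0.00222419]), 'grip_width': 1.0027147054299417}
18.700000000000003
scene [[364.65336079   0.         255.79863567]
 [  0.         364.65336079 191.92134506]
 [  0.           0.           1.        ]] [[-0.31535813  0.94889764 -0.01193813]
 [ 0.73763845  0.23719467 -0.63216154]
 [-0.59702493 -0.20816331 -0.77474465]] [ 166.99167018 -300.60416679 1543.78362753]
top [[350.25758717   0.         256.27314622]
 [  0.         350.25758717 194.92614127]
 [  0.           0.           1.        ]] [[ 0.01486573 -0.99985227  0.00862876]
 [-0.99320827 -0.0157618  -0.11527745]
 [ 0.11539642 -0.00685647 -0.99329585]] [   1.77061546  577.70835297 1292.75854216]
wrist [[297.31863964   0.         257.82421266]
 [  0.         297.31863964 190.96416474]
 [  0.           0.           1.        ]] [[ 2.43429819e-01 -9.69918312e-01 -6.25816098e-04]
 [-9.32010366e-01 -2.34094220e-01  2.76688586e-01]
 [-2.68511826e-01 -6.67709852e-02 -9.60959435e-01]] [-524.4718967   -37.31924836  379.46037706]
```

View pics/scene0.png

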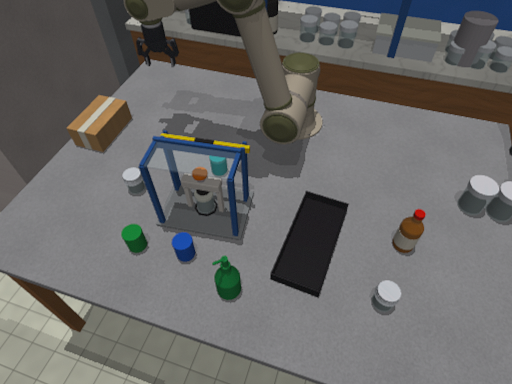

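View pics/top0.png

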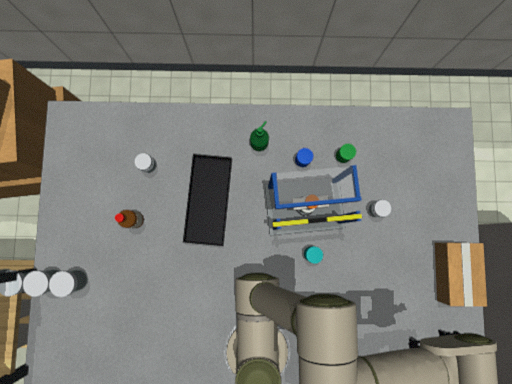

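View pics/wrist0.png

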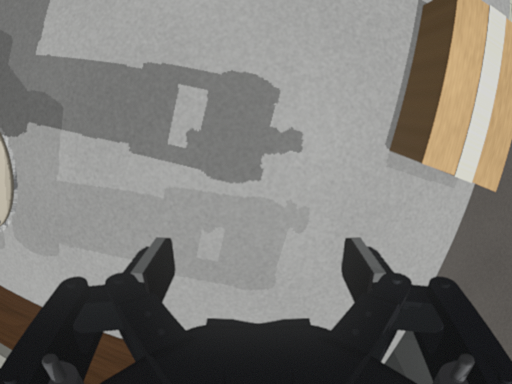

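The scene view shows the bar at (160..248, 136..150), the orange stamp at (200,174) and the tray centred near (312,241). In the top view the bar runs from (275,223) to (360,216), the stamp is near (311,202) and the tray covers (185..231, 154..245). A turquoise look-alike stands in front of the press at (314,255). Next I measure these.

```bash
cat > h.py <<'E'
import numpy as np, cv2
from rig import sense, eyes, ctrl
from scipy.spatial.transform import Rotation as Rot
def ray(c,uv,fish=False):
    K=c["mtx"];x=(uv[0]-K[0,2])/K[0,0];y=(uv[1]-K[1,2])/K[1,1]
    if fish:
        r=np.hypot(x,y); d=np.array([np.sin(r)*x/r,np.sin(r)*y/r,np.cos(r)])
    else: d=np.array([x,y,1.])
    R=c["R"];o=-R.T@c["t"];d=R.T@d;return o,d/np.linalg.norm(d)
def onz(c,uv,z,fish=False):
    o,d=ray(c,uv,fish);return o+d*(z-o[2])/d[2]
def tri(rs):
    A=np.zeros((3,3));b=np.zeros(3)
    for o,d in rs:
        P=np.eye(3)-np.outer(d,d);A+=P;b+=P@o
    X=np.linalg.solve(A,b);return X,[np.linalg.norm((np.eye(3)-np.outer(d,d))@(X-o)) for o,d in rs]
def proj(c,X):
    p=c["R"]@np.asarray(X,float)+c["t"];return (c["mtx"]@(p/p[2]))[:2]
def mask(c,lo,hi):
    return cv2.inRange(cv2.cvtColor(c["pixels"],cv2.COLOR_RGB2HSV),lo,hi)
def blobs(m,amin=15):
    n,l,s,ce=cv2.connectedComponentsWithStats(m)
    return [(s[i,4],ce[i].round(1),s[i,:4],l==i) for i in range(1,n) if s[i,4]>=amin]
def rot():
    q=sense()["ee_rot"];return Rot.from_quat([q[1],q[2],q[3],q[0]])
E
python3 - <<'E'
from h import *
for n in ["top","scene"]:
    c=eyes.capture(n)
    for nm,lo,hi in [("yel",(24,150,120),(34,255,255)),("org",(4,160,120),(16,255,255)),("blue",(105,120,40),(125,255,255)),("teal",(82,120,60),(95,255,255)),("black",(0,0,0),(180,255,40))]:
        for a,ce,s,_ in blobs(mask(c,lo,hi),20): 
            if a<9000: print(n,nm,a,ce,s)
    p=c["pixels"][:,:,::-1]
    x0,y0,x1,y1=(160,130,400,290) if n=="top" else (110,110,370,300)
    cv2.imwrite(f"pics/{n}1.png",cv2.resize(p[y0:y1,x0:x1],None,fx=3,fy=3,interpolation=cv2.INTER_CUBIC))
E
```

```text
top yel 164 [343.8 217.3] [327 214  35   7]
top yel 162 [290.  222.3] [272 219  36   8]
top blue 259 [303.6 157. ] [295 148  18  19]
top blue 626 [313.1 194.1] [269 165  92  44]
top teal 236 [313.8 254.4] [305 246  18  18]
top black 647 [205.  191.2] [184 154  47  92]
top black 59 [316.7 219.8] [309 218  17   5]
top black 178 [ 11.3 275.2] [  0 269  36  14]
top black 131 [318.  297.1] [300 294  40  10]
top black 153 [459.6 335.1] [439 330  44  11]
top black 77 [413.5 343.5] [409 338  11  11]
top black 263 [ 14.3 375.2] [  0 365  28  19]
scene yel 112 [178.1 136.7] [161 133  34   8]
scene yel 126 [230.9 144.2] [213 141  37   8]
scene blue 3323 [424.4  10.6] [283   0 229  58]
scene blue 1675 [201.  174.4] [139 136 110 100]
scene blue 112 [175.5 179.7] [171 171  10  19]
scene blue 511 [183.3 246.1] [172 232  23  30]
scene teal 256 [218.2 164.7] [210 155  17  20]
scene black 1147 [213.5  19.2] [189   1  52  35]
scene black 86 [233.1   5.5] [221   0  26  10]
scene black 170 [272.1   7.5] [267   0  11  17]
scene black 26 [137.3  15. ] [130  11  15   7]
scene black 770 [156.4  42.9] [136  22  43  44]
scene black 30 [275.1 137.8] [267 132  19  10]
scene black 51 [203.8 140.6] [195 138  18   6]
scene black 38 [201.6 192.1] [197 190  12   5]
scene black 4602 [309.8 243.8] [271 192  77 105]
scene black 56 [206.4 210.4] [195 201  22  15]
```

View pics/top1.png

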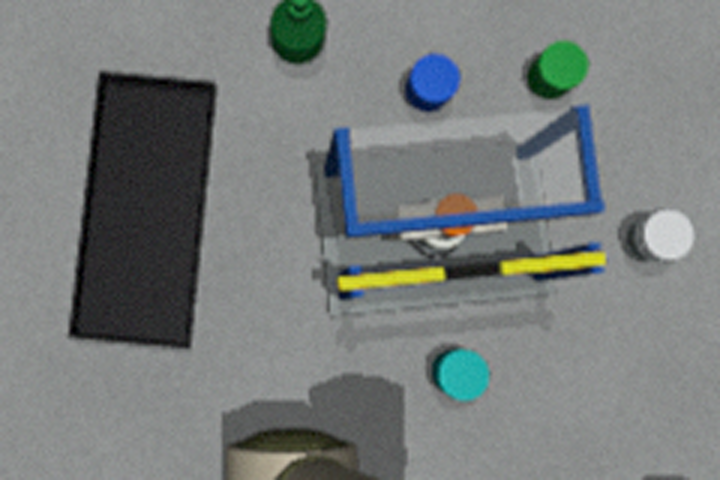

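View pics/scene1.png

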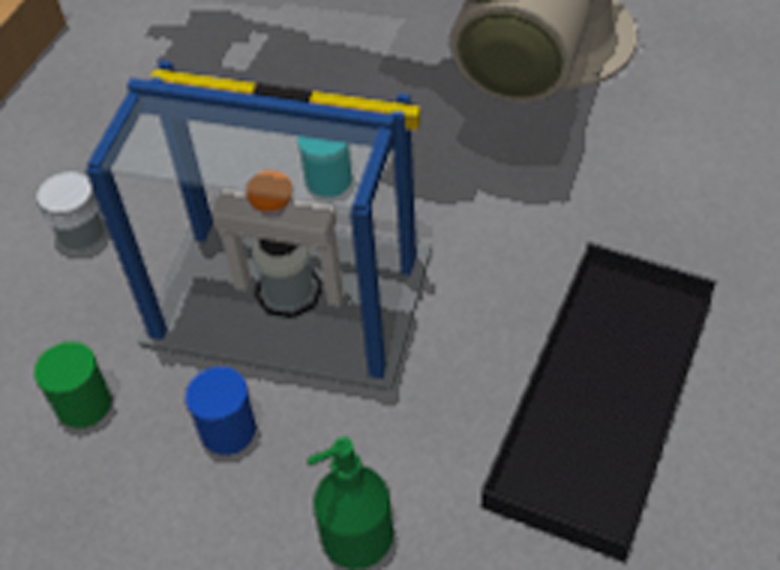

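```bash
python3 - <<'E'
from h import *
ct=eyes.capture("top");cs=eyes.capture("scene")
def yel(c,lo=(22,100,70)):
    m=mask(c,lo,(36,255,255)); bl=sorted([b for b in blobs(m,60)],key=lambda b:-b[0])
    return bl
out={}
for n,c,roi in(("top",ct,(260,205,370,235)),("scene",cs,(150,125,260,160))):
    m=mask(c,(22,100,70),(36,255,255)); w=np.zeros_like(m); w[roi[1]:roi[3],roi[0]:roi[2]]=1
    bl=sorted(blobs(m*w,60),key=lambda b:b[1][0]); pts=[]
    ys,xs=np.nonzero(m*w)
    r=cv2.minAreaRect(np.c_[xs,ys].astype(np.float32)); print(n,r,[b[1] for b in bl]); out[n]=[b[1] for b in bl]
# piece centroids triangulated: top left piece(+y) vs scene (right = +y)
for a,b in((out["top"][0],out["scene"][1]),(out["top"][1],out["scene"][0])):
    print("tri",tri([ray(ct,a),ray(cs,b)]), onz(ct,a,260),onz(cs,b,258))
A,B=onz(ct,out["top"][0],259),onz(ct,out["top"][1],259)
d=A-B;print("dist",np.linalg.norm(d),"yaw of y axis dev",np.degrees(np.arctan2(-d[0],d[1])),(A+B)/2)
# tray rim corners
cor=[(160+x/3-.33,130+y/3-.33) for x,y in((100,72),(216,82),(190,347),(70,337))]
P=[onz(ct,p,35) for p in cor];print(np.round(P,1));P=np.array(P)
print(P.mean(0),[np.linalg.norm(P[i]-P[i-1]) for i in range(4)])
cor=[(110+x/3-.33,110+y/3-.33) for x,y in((590,245),(714,285),(626,557),(484,495))]
P=np.array([onz(cs,p,35) for p in cor]);print(np.round(P,1),P.mean(0),[np.linalg.norm(P[i]-P[i-1]) for i in range(4)])
# stamp in scene at top
for lo in [(3,120,80)]:
  for n,c in(("top",ct),("scene",cs)):
    for a,ce,s,_ in blobs(mask(c,lo,(17,255,255)),10): print(n,a,ce,s)
E
```

```text
top ((316.58642578125, 219.9163360595703), (5.316019535064697, 89.54580688476562), 84.61068725585938) [array([290.2, 222.3]), array([343.6, 217.3])]
scene ((205.09201049804688, 140.42152404785156), (90.60897827148438, 7.6672043800354), 10.885526657104492) [array([177.8, 136.6]), array([232.8, 144.8])]
tri (array([466.6394935, -92.4937451, 256.520954 ]), [np.float64(2.5223029464244964), np.float64(2.522302946424574)]) [467.28520299 -94.54374819 260.        ] [467.57725387 -89.3496431  258.        ]
tri (array([ 485.38878009, -261.3261697 ,  258.7291612 ]), [np.float64(0.15061264676641206), np.float64(0.15061264676640476)]) [ 485.37441157 -261.14389972  260.        ] [ 484.67870549 -261.64794812  258.        ]
dist 167.73297198557268 yaw of y axis dev 6.196818639482921 [ 476.37725607 -178.02498149  259.        ]
[[732.6 255.2  35. ]
 [722.  107.   35. ]
 [386.9 131.5  35. ]
 [397.  280.4  35. ]]
[559.60941175 193.50706064  35.        ] [np.float64(336.5271199211906), np.float64(148.57982691685496), np.float64(336.0544191457929), np.float64(149.20414432974914)]
[[390.6 137.5  35. ]
 [404.5 281.9  35. ]
 [746.3 256.4  35. ]
 [727.1 112.6  35. ]] [567.13699498 197.12392601  35.        ] [np.float64(337.4714831484241), np.float64(145.0221893572435), np.float64(342.75186464428924), np.float64(145.06344638898815)]
top 1192 [  7.8 116.2] [  0  59  17 104]
top 105 [58.7 92.8] [53 87 11 13]
top 217 [ 20.4 181.6] [  0 177  41  11]
top 52 [311.2 197.8] [306 195  12   6]
top 21 [311.7 206.7] [308 206   9   3]
top 175 [127.4 218.6] [118 210  17  18]
top 831 [454.6 274.1] [446 243  18  63]
top 759 [478.  274.6] [470 243  17  64]
scene 505 [ 83.9 118.6] [67 95 41 52]
scene 597 [102.4 122.9] [85 99 41 52]
scene 152 [199.4 173.4] [193 167  14  13]
scene 308 [412.6 226.5] [402 217  22  19]
```

```bash
python3 - <<'E'
from h import *
s=sense();R=rot();M=R.as_matrix();print("tool axes cols",M.round(3))
c=eyes.capture("wrist");o=-c["R"].T@c["t"];print("cam in tool",M.T@(o-s["eef_pos"]),"cam axis in tool",M.T@c["R"][2])
ct=eyes.capture("top");cs=eyes.capture("scene")
print("stamp scene", onz(cs,(199.4,173.4),187),"teal",onz(ct,(313.8,254.4),78),proj(ct,(541,-171,189)),proj(cs,(541,-171,189)))
for nm,uv,z in(("foil",(381,208),78),("wash",(260,138),100),("foil2",(145,162),78),("brown",(122,218),170),("blue",(303.6,157),78)): print(nm,onz(ct,uv,z))
yaw=np.radians(6.2)
for sgn in(1,-1):
    z=sgn*np.array([np.cos(yaw),np.sin(yaw),0]);y=np.array([0,0,-1.]);x=np.cross(y,z)
    D=Rot.from_matrix(M.T@np.c_[x,y,z]).as_rotvec();print(sgn,D)
print("shift in tool to above bar",M.T@(np.array([476.4,-178,330])-s["eef_pos"]))
E
```

```text
tool axes cols [[-0.97  -0.     0.243]
 [-0.243  0.    -0.97 ]
 [-0.    -1.    -0.   ]]
cam in tool [ -69.19324821 -143.83373183   -0.23826383] cam axis in tool [2.76901971e-01 9.60898034e-01 5.16372285e-04]
stamp scene [ 546.93988608 -172.50304688  187.        ] teal [ 360.64748098 -198.88343959   78.        ] [310.9470939  201.30726889] [200.56167052 171.69041775]
foil [ 531.58180019 -445.41361502   78.        ]
wash [7.80062798e+02 5.73550291e-01 1.00000000e+02]
foil2 [688.15675878 423.12456612  78.        ]
brown [476.62641508 461.11641514 170.        ]
blue [ 716.81470068 -162.46072508   78.        ]
1 [ 2.25372212e-04 -1.43319889e+00 -2.43360707e-04]
-1 [2.52688047e-04 1.70839374e+00 2.34010103e-04]
shift in tool to above bar [-418.79084966  -98.74982668 -236.40433901]
```

```bash
python3 -m handwheel '[{"grip":44,"ty":-34},{"ty":-34},{"ty":-34},{"tx":-30,"tz":-17},{"tx":-30,"tz":-17},{"tx":-30,"tz":-17},{"tx":-30,"tz":-17},{"tx":-30,"tz":-17},{"tx":-30,"tz":-17},{"tx":-30,"tz":-17}]' 20
python3 -m handwheel '[{"tx":-30,"tz":-17},{"tx":-30,"tz":-17},{"tx":-30,"tz":-17},{"tx":-30,"tz":-17},{"tx":-30,"tz":-17},{"tx":-30,"tz":-17},{"tx":-29,"tz":-17},{"wy":-0.12},{"wy":-0.12},{"wy":-0.12}]'
python3 -m handwheel '[{"wy":-0.12},{"wy":-0.12},{"wy":-0.12},{"wy":-0.12},{"wy":-0.12},{"wy":-0.12},{"wy":-0.12},{"wy":-0.12},{"wy":-0.113},{"tx":0}]'
python3 - <<'E'
from h import *
import time
s=sense();print(s["joints"].round(3),s["grip_width"],rot().as_matrix().round(3),s["eef_pos"])
c=eyes.capture("wrist");cv2.imwrite("pics/wrist2.png",c["pixels"][:,:,::-1])
E
```

```text
[-1.548  0.313  1.498  0.     1.331 -0.223] 1.0003728016692521 [[-0.97   0.     0.243]
 [-0.243  0.    -0.97 ]
 [-0.    -1.    -0.   ]] [ 127.73537924 -509.22758837  231.28815942]invalid input
invalid input
invalid input
```

View pics/wrist2.png

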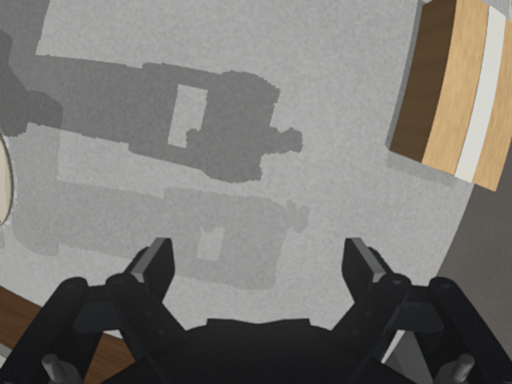

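The calls were refused and the view hasn't changed. The rows probably need all seven keys, so I'll try one small row in full.

```bash
python3 -m handwheel '[{"grip":44,"tx":0,"ty":-34,"tz":0,"wx":0,"wy":0,"wz":0}]' 20
```

```text
time_s: 0.63
eef_pos: [127.6, -507.1, 260.3]
ee_rot: [0.087, -0.086, 0.706, -0.698]
force: [0.2, -0.4, -1.2]
grip_width: 0.884
```

```bash
python3 -m handwheel '[{"grip":44,"tx":0,"ty":-34,"tz":0,"wx":0,"wy":0,"wz":0},{"grip":44,"tx":0,"ty":-34,"tz":0,"wx":0,"wy":0,"wz":0},{"grip":44,"tx":-30,"ty":0,"tz":-17,"wx":0,"wy":0,"wz":0},{"grip":44,"tx":-30,"ty":0,"tz":-17,"wx":0,"wy":0,"wz":0},{"grip":44,"tx":-30,"ty":0,"tz":-17,"wx":0,"wy":0,"wz":0},{"grip":44,"tx":-30,"ty":0,"tz":-17,"wx":0,"wy":0,"wz":0},{"grip":44,"tx":-30,"ty":0,"tz":-17,"wx":0,"wy":0,"wz":0},{"grip":44,"tx":-30,"ty":0,"tz":-17,"wx":0,"wy":0,"wz":0},{"grip":44,"tx":-30,"ty":0,"tz":-17,"wx":0,"wy":0,"wz":0},{"grip":44,"tx":-30,"ty":0,"tz":-17,"wx":0,"wy":0,"wz":0}]'
python3 -m handwheel '[{"grip":44,"tx":-30,"ty":0,"tz":-17,"wx":0,"wy":0,"wz":0},{"grip":44,"tx":-30,"ty":0,"tz":-17,"wx":0,"wy":0,"wz":0},{"grip":44,"tx":-30,"ty":0,"tz":-17,"wx":0,"wy":0,"wz":0},{"grip":44,"tx":-30,"ty":0,"tz":-17,"wx":0,"wy":0,"wz":0},{"grip":44,"tx":-30,"ty":0,"tz":-17,"wx":0,"wy":0,"wz":0},{"grip":44,"tx":-29,"ty":0,"tz":-16,"wx":0,"wy":0,"wz":0},{"grip":44,"tx":0,"ty":0,"tz":0,"wx":0,"wy":-0.12,"wz":0},{"grip":44,"tx":0,"ty":0,"tz":0,"wx":0,"wy":-0.12,"wz":0},{"grip":44,"tx":0,"ty":0,"tz":0,"wx":0,"wy":-0.12,"wz":0},{"grip":44,"tx":0,"ty":0,"tz":0,"wx":0,"wy":-0.12,"wz":0}]'
python3 -m handwheel '[{"grip":44,"tx":0,"ty":0,"tz":0,"wx":0,"wy":-0.12,"wz":0},{"grip":44,"tx":0,"ty":0,"tz":0,"wx":0,"wy":-0.12,"wz":0},{"grip":44,"tx":0,"ty":0,"tz":0,"wx":0,"wy":-0.12,"wz":0},{"grip":44,"tx":0,"ty":0,"tz":0,"wx":0,"wy":-0.12,"wz":0},{"grip":44,"tx":0,"ty":0,"tz":0,"wx":0,"wy":-0.12,"wz":0},{"grip":44,"tx":0,"ty":0,"tz":0,"wx":0,"wy":-0.12,"wz":0},{"grip":44,"tx":0,"ty":0,"tz":0,"wx":0,"wy":-0.12,"wz":0},{"grip":44,"tx":0,"ty":0,"tz":0,"wx":0,"wy":-0.113,"wz":0},{"grip":44,"tx":0,"ty":0,"tz":0,"wx":0,"wy":0,"wz":0},{"grip":44,"tx":0,"ty":0,"tz":0,"wx":0,"wy":0,"wz":0}]'
python3 - <<'E'
from h import *
s=sense();print(s["joints"].round(3),s["grip_width"],rot().as_matrix().round(3),s["eef_pos"])
c=eyes.capture("wrist");cv2.imwrite("pics/wrist3.png",c["pixels"][:,:,::-1])
E
```

```text
time_s: 1.47
eef_pos: [328.4, -317.5, 333.5]
ee_rot: [-0.087, 0.087, -0.702, 0.702]
force: [0.8, 0.4, -0.8]
grip_width: 0.512
time_s: 2.3
eef_pos: [476.6, -177.1, 333.2]
ee_rot: [0.253, -0.253, 0.66, -0.66]
force: [-1.1, 0.2, 0.4]
grip_width: 0.521
time_s: 3.13
eef_pos: [476.5, -177.4, 333.3]
ee_rot: [0.525, -0.525, 0.473, -0.473]
force: [0.5, -0.0, -0.8]
grip_width: 0.513
[-0.587  0.224  1.351  0.     1.567 -0.692] 0.5127107202372294 [[ 0.104  0.     0.995]
 [-0.995  0.     0.104]
 [-0.    -1.     0.   ]] [ 476.46689889 -177.3637994   333.30449195]
```

View pics/wrist3.png

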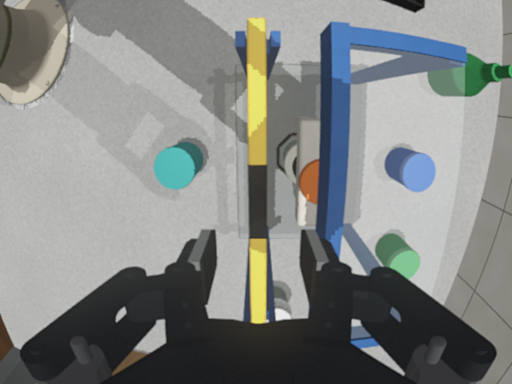

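The wrist view shows the bar running vertically at column ~258, between the fingers. Its black middle covers rows 165–238, and the stamp is at (315,182). I'll refine the bar position and yaw from this view.

```bash
python3 - <<'E'
from h import *
c=eyes.capture("wrist");s=sense();m=mask(c,(22,100,60),(36,255,255))
L=[];P=[]
for r in list(range(30,160,10))+list(range(245,300,8)):
    xs=np.nonzero(m[r,235:285])[0]+235
    if len(xs)<6: continue
    a,b=onz(c,(xs[0]-.5,r),260,1),onz(c,(xs[-1]+.5,r),260,1); L.append((r,xs[0],xs[-1]));P.append((a+b)/2); w=np.linalg.norm(b-a)
P=np.array(P);print(L[::4],"w",w);f=np.polyfit(P[:,1],P[:,0],1);print("yaw",np.degrees(np.arctan(-f[0])))
col=m[:,254:262].mean(1)>127
ys=np.nonzero(col)[0];print(ys.min(),ys.max(),[ (ys[i],ys[i+1]) for i in range(len(ys)-1) if ys[i+1]-ys[i]>3])
e=[onz(c,(258,v),260,1) for v in (ys.min()-.5, *[x for i in range(len(ys)-1) if ys[i+1]-ys[i]>3 for x in (ys[i]+.5,ys[i+1]-.5)])]
print(np.round(e,1)); mid=(e[1]+e[2])/2; print("mid",mid,"x on line",np.polyval(f,mid[1]),np.polyval(f,s["eef_pos"][1]),s["eef_pos"])
for a,ce,q,_ in blobs(mask(c,(4,140,80),(17,255,255)),50): print(a,ce,q,onz(c,ce,189,1))
E
```

```text
[(30, np.int64(248), np.int64(265)), (70, np.int64(247), np.int64(266)), (110, np.int64(248), np.int64(266)), (150, np.int64(248), np.int64(266)), (269, np.int64(250), np.int64(266))] w 14.998461157676958
yaw 6.357431467007399
18 323 [(np.int64(165), np.int64(238))]
[[ 461.1  -40.2  260. ]
 [ 472.7 -150.3  260. ]
 [ 478.8 -208.5  260. ]]
mid [ 475.73758596 -179.40744451  260.        ] x on line 475.30456103208024 475.0788661028809 [ 476.47266832 -177.38174367  333.31980674]
606 [309.7 180.8] [299 160  20  44] [ 527.6194017  -174.13550946  189.        ]
```

```bash
python3 -m handwheel '[{"grip":44,"tx":2,"ty":10,"tz":-1.2,"wx":0,"wy":-0.006,"wz":0},{"grip":44,"tx":0,"ty":20,"tz":0,"wx":0,"wy":0,"wz":0},{"grip":44,"tx":0,"ty":20,"tz":0,"wx":0,"wy":0,"wz":0},{"grip":44,"tx":0,"ty":0,"tz":0,"wx":0,"wy":0,"wz":0}]'
python3 -m handwheel '[{"grip":44,"tx":0,"ty":15,"tz":0,"wx":0,"wy":0,"wz":0},{"grip":44,"tx":0,"ty":15,"tz":0,"wx":0,"wy":0,"wz":0},{"grip":44,"tx":0,"ty":12,"tz":0,"wx":0,"wy":0,"wz":0},{"grip":44,"tx":0,"ty":0,"tz":0,"wx":0,"wy":0,"wz":0},{"grip":44,"tx":0,"ty":0,"tz":0,"wx":0,"wy":0,"wz":0}]'
python3 - <<'E'
from h import *
s=sense();print(s["eef_pos"],s["force"],rot().as_matrix()[:,2])
for n in("wrist","scene"):
    c=eyes.capture(n);p=c["pixels"][:,:,::-1]
    if n=="scene":p=cv2.resize(p[80:240,100:340],None,fx=3,fy=3)
    cv2.imwrite(f"pics/{n}4.png",p)
E
```

```text
time_s: 3.57
eef_pos: [474.2, -178.9, 279.2]
ee_rot: [-0.527, 0.528, -0.473, 0.469]
force: [-0.8, 0.2, -0.7]
grip_width: 0.512
time_s: 3.98
eef_pos: [476.6, -180.1, 248.0]
ee_rot: [0.528, -0.527, 0.467, -0.474]
force: [-17.8, 7.7, 38.4]
grip_width: 0.513
[ 476.58107641 -180.12910885  247.97328119] [-17.82852568   7.66123484  38.43349723] [0.99347777 0.1137416  0.00804735]
```

View pics/wrist4.png

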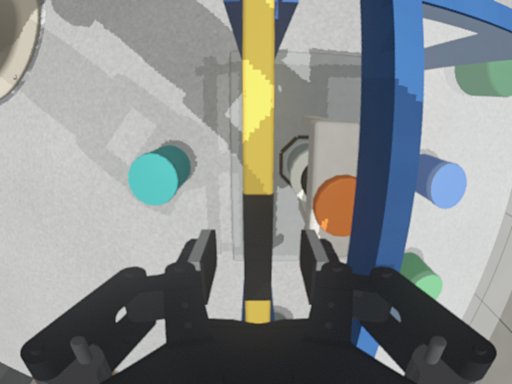

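View pics/scene4.png

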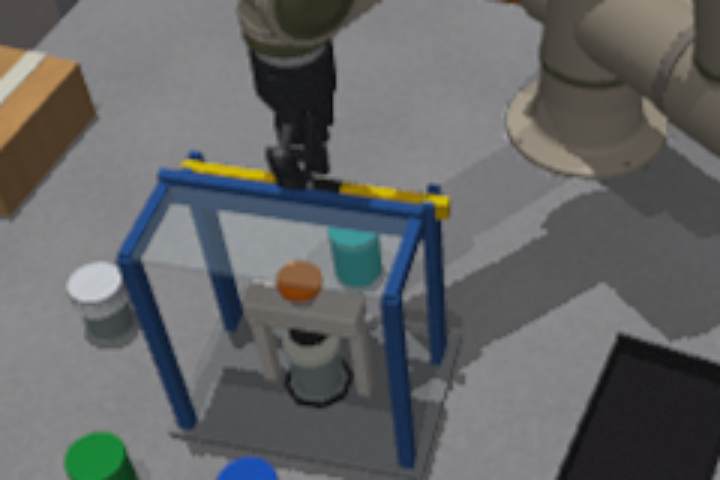

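The force reading (+38 N z, −18 N x) means the rear finger linkage is sitting on the canopy beam. I'll back up at once, then go in with a narrower opening.

```bash
python3 -m handwheel '[{"grip":44,"tx":0,"ty":-20,"tz":0,"wx":0,"wy":0,"wz":0},{"grip":25,"tx":0,"ty":-18,"tz":0,"wx":0,"wy":0,"wz":0},{"grip":25,"tx":0,"ty":0,"tz":0,"wx":0,"wy":0,"wz":0},{"grip":25,"tx":0,"ty":0,"tz":0,"wx":0,"wy":0,"wz":0},{"grip":25,"tx":0,"ty":0,"tz":0,"wx":0,"wy":0,"wz":0}]'
python3 - <<'E'
from h import *
s=sense();print(s["eef_pos"],s["force"],rot().as_matrix()[:,2],s["grip_width"]*85.4)
c=eyes.capture("wrist");p=c["pixels"][:,:,::-1];cv2.imwrite("pics/wrist5.png",p)
E
```

```text
time_s: 4.5
eef_pos: [475.3, -179.5, 278.6]
ee_rot: [-0.528, 0.528, -0.471, 0.47]
force: [-0.4, -0.2, 0.3]
grip_width: 0.294
[ 475.29017258 -179.4573887   278.63236944] [-0.42006157 -0.22720301  0.31351205] [ 9.93558219e-01  1.13319771e-01 -8.33541958e-04] 25.110210731700953
```

View pics/wrist5.png

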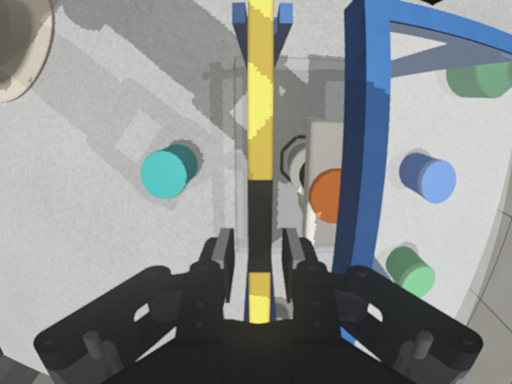

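The narrower opening clears the bar on both sides (pads at columns 232 and 285). I'll use this view to work out how far the linkage bulges, assuming the gripper's mid-plane.

```bash
python3 - <<'E'
from h import *
c=eyes.capture("wrist");s=sense();M=rot().as_matrix()
def onx(uv,x):
    o,d=ray(c,uv,1);o=M.T@(o-s["eef_pos"]);d=M.T@d;return (o+d*(x-o[0])/d[0])[1:]
for nm,uv in [("knuckle25",(358,268)),("link end25 outer",(476,345)),("link top mid25",(420,297)),("pad tip25",(290,232)),("pad back25",(318,262)),("knuckle44",(380,268)),("link44 mid",(440,300)),("link44 end",(490,350)),("pad tip44",(308,232))]:
    print(nm,[onx(uv,x).round(0) for x in (-11,0)])
E
```

```text
knuckle25 [array([-47.,  38.]), array([-29.,  45.])]
link end25 outer [array([-98.,  61.]), array([-89.,  73.])]
link top mid25 [array([-70.,  55.]), array([-56.,  65.])]
pad tip25 [array([-11.,  15.]), array([14., 18.])]
pad back25 [array([-41.,  23.]), array([-22.,  28.])]
knuckle44 [array([-48.,  47.]), array([-31.,  56.])]
link44 mid [array([-73.,  62.]), array([-60.,  73.])]
link44 end [array([-101.,   65.]), array([-93.,  77.])]
pad tip44 [array([-11.,  24.]), array([13., 28.])]
```

```bash
python3 -m handwheel '[{"grip":22,"tx":0,"ty":10,"tz":-2,"wx":0,"wy":0,"wz":0},{"grip":22,"tx":0,"ty":9,"tz":0,"wx":0,"wy":0,"wz":0},{"grip":22,"tx":0,"ty":9,"tz":0,"wx":0,"wy":0,"wz":0},{"grip":22,"tx":0,"ty":0,"tz":0,"wx":0,"wy":0,"wz":0},{"grip":22,"tx":0,"ty":0,"tz":0,"wx":0,"wy":0,"wz":0}]'
```

```text
time_s: 5.02
eef_pos: [473.4, -179.6, 250.7]
ee_rot: [-0.528, 0.528, -0.471, 0.47]
force: [0.8, 1.6, 1.0]
grip_width: 0.256
```

```bash
python3 -m handwheel '[{"grip":22,"tx":0,"ty":3,"tz":0,"wx":0,"wy":0,"wz":0},{"grip":22,"tx":0,"ty":3,"tz":0,"wx":0,"wy":0,"wz":0},{"grip":22,"tx":0,"ty":0,"tz":0,"wx":0,"wy":0,"wz":0}]'
python3 - <<'E'
from h import *
c=eyes.capture("wrist");p=c["pixels"][:,:,::-1];cv2.imwrite("pics/wrist6.png",p);print(sense()["force"])
E
```

```text
time_s: 5.27
eef_pos: [473.4, -179.7, 244.9]
ee_rot: [-0.528, 0.528, -0.471, 0.47]
force: [-0.7, 0.5, -0.3]
grip_width: 0.259
[-0.17825361 -0.08547476  0.1456966 ]
```

View pics/wrist6.png

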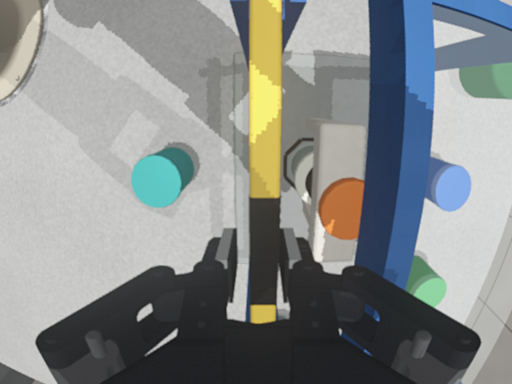

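The bar (columns 249–281) sits between the pads with no contact force. Closing now.

```bash
python3 -m handwheel '[{"grip":20,"tx":0,"ty":0,"tz":1.6,"wx":0,"wy":0,"wz":0},{"grip":8,"tx":0,"ty":0,"tz":0,"wx":0,"wy":0,"wz":0},{"grip":8,"tx":0,"ty":0,"tz":0,"wx":0,"wy":0,"wz":0},{"grip":8,"tx":0,"ty":0,"tz":0,"wx":0,"wy":0,"wz":0},{"grip":8,"tx":0,"ty":0,"tz":0,"wx":0,"wy":0,"wz":0},{"grip":8,"tx":0,"ty":0,"tz":0,"wx":0,"wy":0,"wz":0}]' 60
```

```text
time_s: 5.82
eef_pos: [475.4, -179.7, 245.7]
ee_rot: [0.528, -0.528, 0.47, -0.471]
force: [1.3, -0.5, 4.6]
grip_width: 0.149
```

```bash
python3 -m handwheel '[{"grip":8,"tx":0,"ty":-6,"tz":0,"wx":0,"wy":0,"wz":0},{"grip":8,"tx":0,"ty":-10,"tz":0,"wx":0,"wy":0,"wz":0},{"grip":8,"tx":0,"ty":-12,"tz":0,"wx":0,"wy":0,"wz":0},{"grip":8,"tx":0,"ty":-12,"tz":0,"wx":0,"wy":0,"wz":0},{"grip":8,"tx":0,"ty":-12,"tz":0,"wx":0,"wy":0,"wz":0},{"grip":8,"tx":0,"ty":-12,"tz":0,"wx":0,"wy":0,"wz":0},{"grip":8,"tx":0,"ty":-12,"tz":0,"wx":0,"wy":0,"wz":0},{"grip":8,"tx":0,"ty":0,"tz":0,"wx":0,"wy":0,"wz":0}]'
python3 - <<'E'
from h import *
c=eyes.capture("wrist");p=c["pixels"][:,:,::-1];cv2.imwrite("pics/wrist7.png",p)
c=eyes.capture("scene");p=c["pixels"][:,:,::-1];cv2.imwrite("pics/scene7.png",cv2.resize(p[60:240,100:360],None,fx=3,fy=3))
s=sense();print(s["force"],s["eef_pos"],s["joints"].round(2))
M=rot().as_matrix()
y=np.radians(-4.25);X=np.array([np.cos(y),np.sin(y),0]);Y=np.array([0,0,-1.]);Z=np.cross(X,Y)
print(Rot.from_matrix(M.T@np.c_[X,Y,Z]).as_rotvec())
E
```

```text
time_s: 6.48
eef_pos: [475.2, -179.8, 323.2]
ee_rot: [-0.528, 0.528, -0.47, 0.471]
force: [-0.5, 0.1, -1.8]
grip_width: 0.146
[-0.42514373 -0.29716424 -2.87993434] [ 474.8556978  -179.48056177  320.76345849] [-0.59  0.23  1.38 -0.    1.54 -0.71]
[ 3.87183894e-04 -1.38262598e+00 -1.15532677e-03]
```

View pics/wrist7.png

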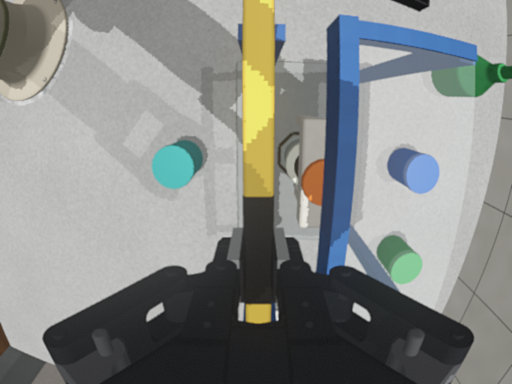

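View pics/scene7.png

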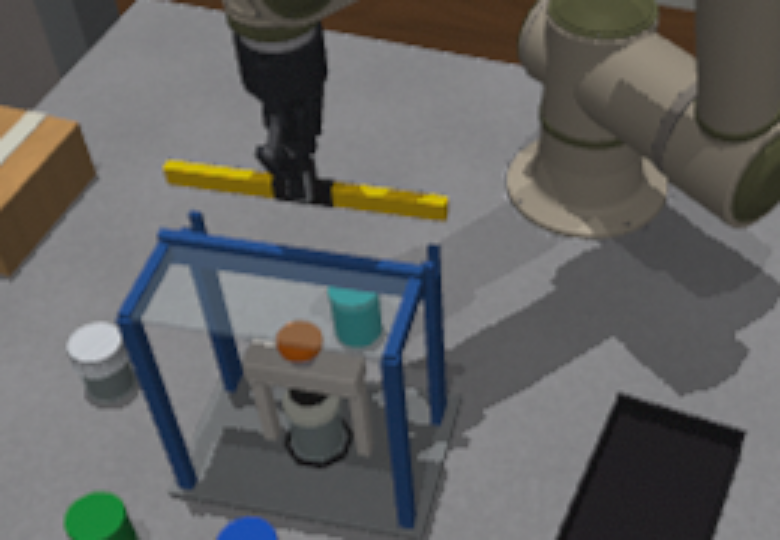

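The bar is level and clear of both brackets: the scene view shows it about 30 mm above the canopy, held at its black middle. Now to the tray.

```bash
python3 -m handwheel '[{"grip":8,"tx":-12,"ty":-6,"tz":4,"wx":0,"wy":0,"wz":0},{"grip":8,"tx":-24,"ty":-6,"tz":8,"wx":0,"wy":0,"wz":0},{"grip":8,"tx":-28,"ty":0,"tz":10,"wx":0,"wy":0,"wz":0},{"grip":8,"tx":-28,"ty":0,"tz":10,"wx":0,"wy":0,"wz":0},{"grip":8,"tx":-28,"ty":0,"tz":10,"wx":0,"wy":0,"wz":0},{"grip":8,"tx":-28,"ty":0,"tz":10,"wx":0,"wy":0,"wz":0},{"grip":8,"tx":-28,"ty":0,"tz":10,"wx":0,"wy":0,"wz":0},{"grip":8,"tx":-28,"ty":0,"tz":10,"wx":0,"wy":0,"wz":0},{"grip":8,"tx":-28,"ty":0,"tz":10,"wx":0,"wy":0,"wz":0},{"grip":8,"tx":-28,"ty":0,"tz":10,"wx":0,"wy":0,"wz":0}]'
python3 -m handwheel '[{"grip":8,"tx":-28,"ty":0,"tz":10,"wx":0,"wy":0,"wz":0},{"grip":8,"tx":-28,"ty":0,"tz":10,"wx":0,"wy":0,"wz":0},{"grip":8,"tx":-28,"ty":0,"tz":10,"wx":0,"wy":0,"wz":0},{"grip":8,"tx":-24,"ty":0,"tz":8,"wx":0,"wy":0,"wz":0},{"grip":8,"tx":-12,"ty":0,"tz":4,"wx":0,"wy":0,"wz":0},{"grip":8,"tx":0,"ty":0,"tz":0,"wx":0,"wy":-0.05,"wz":0},{"grip":8,"tx":0,"ty":0,"tz":0,"wx":0,"wy":-0.1,"wz":0},{"grip":8,"tx":0,"ty":0,"tz":0,"wx":0,"wy":-0.1,"wz":0},{"grip":8,"tx":0,"ty":0,"tz":0,"wx":0,"wy":-0.1,"wz":0},{"grip":8,"tx":0,"ty":0,"tz":0,"wx":0,"wy":-0.1,"wz":0}]'
python3 -m handwheel '[{"grip":8,"tx":0,"ty":0,"tz":0,"wx":0,"wy":-0.1,"wz":0},{"grip":8,"tx":0,"ty":0,"tz":0,"wx":0,"wy":-0.1,"wz":0},{"grip":8,"tx":0,"ty":0,"tz":0,"wx":0,"wy":-0.1,"wz":0},{"grip":8,"tx":0,"ty":0,"tz":0,"wx":0,"wy":-0.1,"wz":0},{"grip":8,"tx":0,"ty":0,"tz":0,"wx":0,"wy":-0.1,"wz":0},{"grip":8,"tx":0,"ty":0,"tz":0,"wx":0,"wy":-0.1,"wz":0},{"grip":8,"tx":0,"ty":0,"tz":0,"wx":0,"wy":-0.1,"wz":0},{"grip":8,"tx":0,"ty":0,"tz":0,"wx":0,"wy":-0.1,"wz":0},{"grip":8,"tx":0,"ty":0,"tz":0,"wx":0,"wy":-0.1,"wz":0},{"grip":8,"tx":0,"ty":0,"tz":0,"wx":0,"wy":-0.033,"wz":0}]'
python3 - <<'E'
from h import *
for n in("wrist","top"):
    c=eyes.capture(n);p=c["pixels"][:,:,::-1];cv2.imwrite(f"pics/{n}8.png",p)
s=sense();print(s["force"],s["eef_pos"],s["joints"].round(2),rot().as_matrix().round(3))
E
```

```text
time_s: 7.42
eef_pos: [536.6, 91.4, 332.7]
ee_rot: [-0.527, 0.528, -0.471, 0.47]
force: [0.5, -0.1, -3.7]
grip_width: 0.147
time_s: 8.25
eef_pos: [564.4, 213.9, 332.5]
ee_rot: [-0.62, 0.621, -0.34, 0.339]
force: [-0.4, 0.8, -2.6]
grip_width: 0.143
time_s: 9.08
eef_pos: [564.4, 213.9, 332.5]
ee_rot: [-0.707, 0.707, -0.025, 0.023]
force: [1.1, -0.5, -2.5]
grip_width: 0.146
[-0.45887934  0.62208768 -2.83097581] [564.49931941 213.7898045  332.59816778] [ 0.17  0.46  1.04  0.    1.65 -1.33] [[ 0.997 -0.002  0.073]
 [-0.073 -0.     0.997]
 [-0.002 -1.    -0.   ]]
```

View pics/wrist8.png

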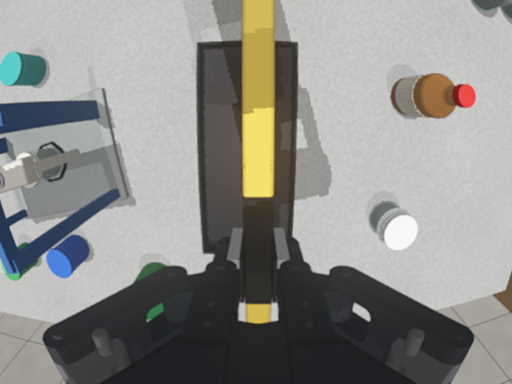

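View pics/top8.png

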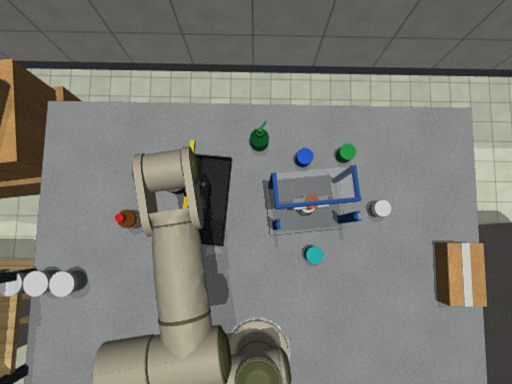

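```bash
python3 - <<'E'
from h import *
c=eyes.capture("wrist");P=np.array([onz(c,u,35,1) for u in((197,43),(298,43),(204,253))])
print(P.round(1),np.linalg.norm(P[0]-P[1]),np.linalg.norm(P[0]-P[2]))
d=P[2]-P[0];print(np.degrees(np.arctan2(d[1],d[0])),"centre",(P[1]+P[2])/2)
p=c["pixels"][:,:,::-1];cv2.imwrite("pics/w8z.png",cv2.resize(p[20:280,170:330],None,fx=3,fy=2.3))
E
```

```text
[[385.6 136.1  35. ]
 [398.3 284.7  35. ]
 [721.2 110.7  35. ]] 149.05354937793507 336.6180254595272
-4.328300071488519 centre [559.75408107 197.70147076  35.        ]
```

View pics/w8z.png

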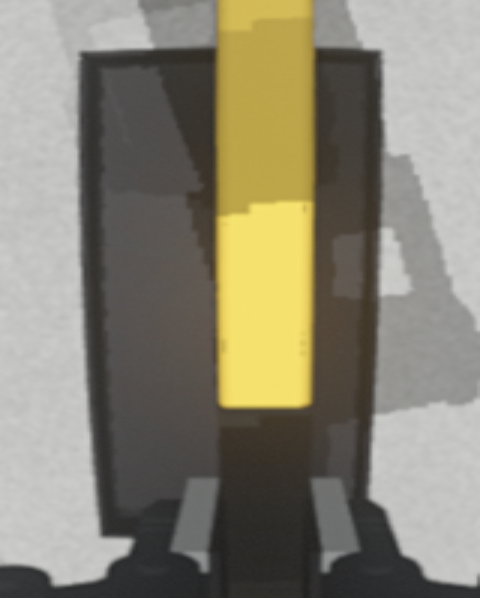

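Three views agree on the tray: centre (560,197), yaw −4.3°, rim 337x149 mm. I'll centre over it and lower.

```bash
python3 -m handwheel '[{"grip":8,"tx":-1.5,"ty":8,"tz":-8,"wx":0,"wy":0,"wz":0},{"grip":8,"tx":-1.2,"ty":20,"tz":-9,"wx":0,"wy":0,"wz":0},{"grip":8,"tx":0,"ty":32,"tz":0,"wx":0,"wy":0,"wz":0},{"grip":8,"tx":0,"ty":34,"tz":0,"wx":0,"wy":0,"wz":0},{"grip":8,"tx":0,"ty":34,"tz":0,"wx":0,"wy":0,"wz":0},{"grip":8,"tx":0,"ty":34,"tz":0,"wx":0,"wy":0,"wz":0},{"grip":8,"tx":0,"ty":34,"tz":0,"wx":0,"wy":0,"wz":0},{"grip":8,"tx":0,"ty":34,"tz":0,"wx":0,"wy":0,"wz":0},{"grip":8,"tx":0,"ty":20,"tz":0,"wx":0,"wy":0,"wz":0},{"grip":8,"tx":0,"ty":0,"tz":0,"wx":0,"wy":0,"wz":0}]'
python3 - <<'E'
from h import *
for n in("wrist","scene"):
    c=eyes.capture(n);p=c["pixels"][:,:,::-1];cv2.imwrite(f"pics/{n}9.png",p)
s=sense();print(s["force"],s["eef_pos"],s["joints"].round(2))
E
```

```text
time_s: 10.07
eef_pos: [558.3, 196.3, 78.5]
ee_rot: [-0.706, 0.707, -0.03, 0.023]
force: [0.0, -0.4, -2.7]
grip_width: 0.138
[ 0.55982721  0.31098062 -1.6904313 ] [561.1297726  196.70099459  83.71337007] [ 0.14  0.61  1.45  0.    1.08 -1.36]
```

View pics/wrist9.png

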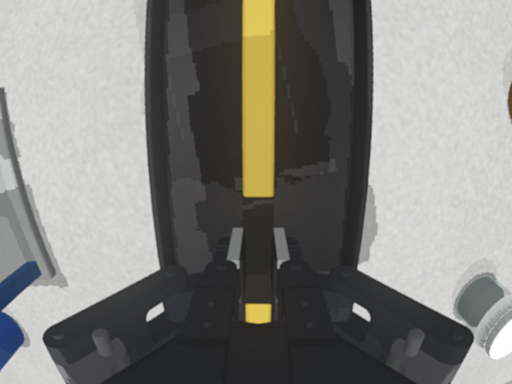

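View pics/scene9.png

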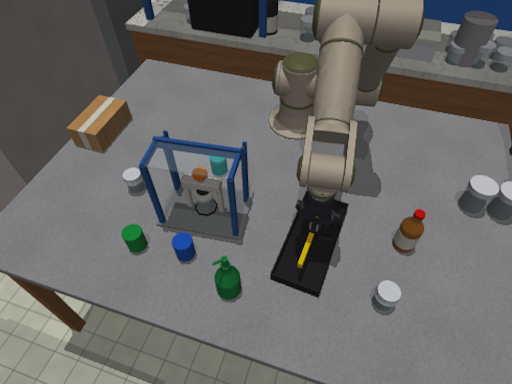

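The bar hangs over the middle of the tray and parallel to it, with both walls equally far away. Lowering further.

```bash
python3 -m handwheel '[{"grip":8,"tx":0,"ty":12,"tz":0,"wx":0,"wy":0,"wz":0},{"grip":8,"tx":0,"ty":14,"tz":0,"wx":0,"wy":0,"wz":0},{"grip":8,"tx":0,"ty":14,"tz":0,"wx":0,"wy":0,"wz":0},{"grip":8,"tx":0,"ty":12,"tz":0,"wx":0,"wy":0,"wz":0},{"grip":8,"tx":0,"ty":8,"tz":0,"wx":0,"wy":0,"wz":0},{"grip":8,"tx":0,"ty":4,"tz":0,"wx":0,"wy":0,"wz":0},{"grip":8,"tx":0,"ty":0,"tz":0,"wx":0,"wy":0,"wz":0},{"grip":8,"tx":0,"ty":0,"tz":0,"wx":0,"wy":0,"wz":0}]'
python3 -m handwheel '[{"grip":8,"tx":0,"ty":1.5,"tz":0,"wx":0,"wy":0,"wz":0},{"grip":8,"tx":0,"ty":1.5,"tz":0,"wx":0,"wy":0,"wz":0},{"grip":8,"tx":0,"ty":0,"tz":0,"wx":0,"wy":0,"wz":0}]'
```

```text
time_s: 10.83
eef_pos: [561.5, 196.5, 19.8]
ee_rot: [0.707, -0.707, 0.026, -0.026]
force: [1.0, -1.0, -2.9]
grip_width: 0.143
time_s: 11.08
eef_pos: [561.1, 196.5, 16.4]
ee_rot: [0.707, -0.707, 0.026, -0.026]
force: [0.2, -0.4, -2.9]
grip_width: 0.142
```

```bash
python3 -m handwheel '[{"grip":8,"tx":0,"ty":1.5,"tz":0,"wx":0,"wy":0,"wz":0},{"grip":8,"tx":0,"ty":1.5,"tz":0,"wx":0,"wy":0,"wz":0},{"grip":8,"tx":0,"ty":0,"tz":0,"wx":0,"wy":0,"wz":0}]'
```

```text
time_s: 11.33
eef_pos: [560.9, 196.4, 13.0]
ee_rot: [-0.707, 0.707, -0.026, 0.026]
force: [0.6, -0.1, -3.4]
grip_width: 0.146
```

```bash
python3 -m handwheel '[{"grip":8,"tx":0,"ty":1.5,"tz":0,"wx":0,"wy":0,"wz":0},{"grip":8,"tx":0,"ty":0,"tz":0,"wx":0,"wy":0,"wz":0}]'; python3 -m handwheel '[{"grip":8,"tx":0,"ty":1.5,"tz":0,"wx":0,"wy":0,"wz":0},{"grip":8,"tx":0,"ty":0,"tz":0,"wx":0,"wy":0,"wz":0}]'
```

```text
time_s: 11.5
eef_pos: [561.1, 196.5, 12.8]
ee_rot: [-0.707, 0.707, -0.026, 0.026]
force: [-3.9, -0.6, 7.2]
grip_width: 0.141
time_s: 11.67
eef_pos: [561.1, 196.5, 12.7]
ee_rot: [-0.707, 0.707, -0.026, 0.026]
force: [-10.6, -2.6, 21.3]
grip_width: 0.146
```

Contact with the tray floor. I'll ease off slightly, open, then rise.

```bash
python3 -m handwheel '[{"grip":8,"tx":0,"ty":-1.8,"tz":0,"wx":0,"wy":0,"wz":0},{"grip":40,"tx":0,"ty":0,"tz":0,"wx":0,"wy":0,"wz":0},{"grip":40,"tx":0,"ty":0,"tz":0,"wx":0,"wy":0,"wz":0},{"grip":40,"tx":0,"ty":0,"tz":0,"wx":0,"wy":0,"wz":0},{"grip":40,"tx":0,"ty":0,"tz":0,"wx":0,"wy":0,"wz":0},{"grip":40,"tx":0,"ty":0,"tz":0,"wx":0,"wy":0,"wz":0},{"grip":40,"tx":0,"ty":-10,"tz":0,"wx":0,"wy":0,"wz":0},{"grip":40,"tx":0,"ty":-30,"tz":0,"wx":0,"wy":0,"wz":0},{"grip":40,"tx":0,"ty":-36,"tz":0,"wx":0,"wy":0,"wz":0},{"grip":40,"tx":0,"ty":-36,"tz":0,"wx":0,"wy":0,"wz":0}]'
python3 -m handwheel '[{"grip":0,"tx":0,"ty":-38,"tz":0,"wx":0,"wy":0,"wz":0},{"grip":0,"tx":0,"ty":-38,"tz":0,"wx":0,"wy":0,"wz":0},{"grip":0,"tx":0,"ty":-38,"tz":0,"wx":0,"wy":0,"wz":0},{"grip":0,"tx":0,"ty":-38,"tz":0,"wx":0,"wy":0,"wz":0},{"grip":0,"tx":0,"ty":-38,"tz":0,"wx":0,"wy":0,"wz":0},{"grip":0,"tx":0,"ty":-38,"tz":0,"wx":0,"wy":0,"wz":0},{"grip":0,"tx":0,"ty":0,"tz":0,"wx":0,"wy":0,"wz":0},{"grip":0,"tx":0,"ty":0,"tz":0,"wx":0,"wy":0,"wz":0}]'
python3 - <<'E'
from h import *
for n in("wrist","scene"):
    c=eyes.capture(n);p=c["pixels"][:,:,::-1];cv2.imwrite(f"pics/{n}10.png",p)
s=sense();print(s["force"],s["eef_pos"],s["joints"].round(2))
E
```

```text
time_s: 12.5
eef_pos: [560.7, 196.4, 125.9]
ee_rot: [-0.707, 0.707, -0.026, 0.026]
force: [1.1, 0.1, 0.1]
grip_width: 0.468
time_s: 13.17
eef_pos: [561.2, 196.5, 354.7]
ee_rot: [0.707, -0.706, 0.024, -0.028]
force: [-0.2, -0.5, -1.3]
grip_width: -0.004
[ 0.22474389 -0.26160439 -0.49997532] [560.69689655 196.39811073 351.39154167] [ 0.14  0.43  1.02 -0.    1.69 -1.36]
```

View pics/wrist10.png

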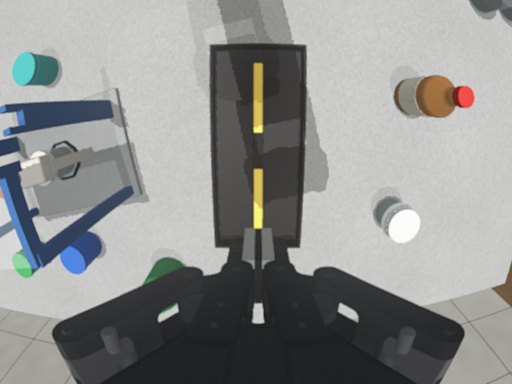

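View pics/scene10.png

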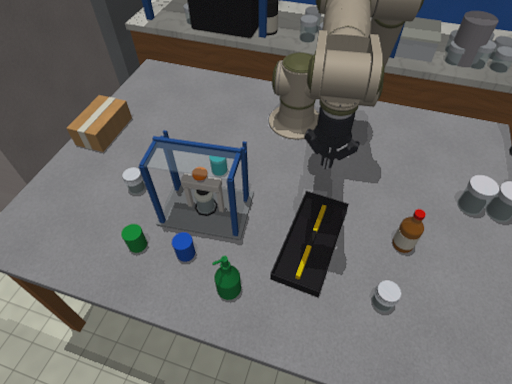

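The bar lies flat and centred in the tray, seen at (258,65..228) in the wrist view with both ends inside the walls. Before the press move I check the stamp position again.

```bash
cat > goal.py <<'E'
from h import *
yaw=np.radians(6.3);ex=np.array([np.cos(yaw),np.sin(yaw),0]);ey=np.array([-np.sin(yaw),np.cos(yaw),0]);ez=np.array([0,0,1.])
O=np.array([540.,-172.2,0]);B=np.c_[ex,ey,ez]
def W(p): return O+B@np.array(p,float)
def goalR(t):
    t=np.radians(t);return B@np.array([[np.cos(t),np.sin(t),0],[0,0,1],[np.sin(t),-np.cos(t),0]])
def rep(p,t):
    s=sense();M=rot().as_matrix();print("pos in press",(B.T@(s["eef_pos"]-O)).round(1),"F",s["force"].round(1),"j",s["joints"].round(2))
    print("shift tool",(M.T@(W(p)-s["eef_pos"])).round(1),"turn",Rot.from_matrix(M.T@goalR(t)).as_rotvec().round(3),"axis",(B.T@M).round(3).tolist())
E
python3 - <<'E'
from goal import *
ct=eyes.capture("top");cs=eyes.capture("scene")
for c in(ct,cs):
    for a,ce,q,_ in blobs(mask(c,(3,110,70),(18,255,255)),15):
        e=proj(c,W((0,0,189)))
        if np.linalg.norm(ce-e)<15: print(a,ce,q,"exp top centre",e,"top rim",[proj(c,W((24*k,24*l,189))).round(1).tolist() for k,l in((1,0),(-1,0),(0,1),(0,-1))])
rep((-117,0,350),45)
E
```

```text
55 [311.3 197.7] [306 195  13   6] exp top centre [311.30729259 201.61123228] top rim [[310.5, 194.5], [312.1, 208.8], [304.2, 202.3], [318.4, 200.9]]
22 [311.7 206.8] [308 206   9   3] exp top centre [311.30729259 201.61123228] top rim [[310.5, 194.5], [312.1, 208.8], [304.2, 202.3], [318.4, 200.9]]
159 [199.5 173.4] [193 167  14  14] exp top centre [200.3335033  171.37025207] top rim [[197.9, 177.2], [202.7, 165.7], [207.9, 172.5], [192.8, 170.2]]
pos in press [ 61.  364.1 350.8] F [-0.3 -0.5 -0.2] j [ 0.14  0.43  1.02  0.    1.69 -1.36]
shift tool [-108.5    1.3 -390.5] turn [ 0.072 -0.174 -0.786] axis [[0.983, -0.003, 0.183], [-0.183, -0.0, 0.983], [-0.002, -1.0, -0.001]]
```

The head's outline in the top view matches the predicted rim (columns 306–318, rows 195–208). I'll move to the front of the press, then yaw and tilt.

```bash
python3 -m handwheel '[{"grip":0,"tx":-9,"ty":0,"tz":-32.5,"wx":0,"wy":0,"wz":0},{"grip":0,"tx":-9,"ty":0,"tz":-32.5,"wx":0,"wy":0,"wz":0},{"grip":0,"tx":-9,"ty":0,"tz":-32.5,"wx":0,"wy":0,"wz":0},{"grip":0,"tx":-9,"ty":0,"tz":-32.5,"wx":0,"wy":0,"wz":0},{"grip":0,"tx":-9,"ty":0,"tz":-32.5,"wx":0,"wy":0,"wz":0},{"grip":0,"tx":-9,"ty":0,"tz":-32.5,"wx":0,"wy":0,"wz":0},{"grip":0,"tx":-9,"ty":0,"tz":-32.5,"wx":0,"wy":0,"wz":0},{"grip":0,"tx":-9,"ty":0,"tz":-32.5,"wx":0,"wy":0,"wz":0},{"grip":0,"tx":-9,"ty":0,"tz":-32.5,"wx":0,"wy":0,"wz":0},{"grip":0,"tx":-9,"ty":0,"tz":-32.5,"wx":0,"wy":0,"wz":0}]'
python3 -m handwheel '[{"grip":0,"tx":-9,"ty":0,"tz":-32.5,"wx":0,"wy":0,"wz":0},{"grip":0,"tx":-9,"ty":0,"tz":-32.5,"wx":0,"wy":0,"wz":0},{"grip":0,"tx":0,"ty":0,"tz":0,"wx":0,"wy":-0.092,"wz":0},{"grip":0,"tx":0,"ty":0,"tz":0,"wx":0,"wy":-0.092,"wz":0},{"grip":0,"tx":0,"ty":0,"tz":0,"wx":0,"wy":0,"wz":0},{"grip":0,"tx":0,"ty":0,"tz":0,"wx":0,"wy":0,"wz":0}]'
python3 - <<'E'
from goal import *
rep((-117,0,350),45)
E
```

```text
time_s: 14.2
eef_pos: [446.2, -122.2, 351.4]
ee_rot: [0.707, -0.706, 0.027, -0.026]
force: [-0.4, -0.3, -0.0]
grip_width: 0.001
time_s: 14.7
eef_pos: [424.5, -184.4, 351.5]
ee_rot: [0.706, -0.706, -0.038, 0.038]
force: [0.8, -0.3, 1.0]
grip_width: -0.0
pos in press [-116.2    0.6  351.5] F [ 0.8 -0.3  1. ] j [-0.66  0.11  1.44  0.    1.59 -2.34]
shift tool [-0.8  1.5 -0.6] turn [ 0.    -0.003 -0.786] axis [[1.0, -0.001, 0.002], [-0.002, 0.001, 1.0], [-0.001, -1.0, 0.001]]
```

```bash
python3 -m handwheel '[{"grip":0,"tx":0,"ty":0,"tz":0,"wx":0,"wy":0,"wz":-0.1},{"grip":0,"tx":0,"ty":0,"tz":0,"wx":0,"wy":0,"wz":-0.1},{"grip":0,"tx":0,"ty":0,"tz":0,"wx":0,"wy":0,"wz":-0.1},{"grip":0,"tx":0,"ty":0,"tz":0,"wx":0,"wy":0,"wz":-0.1},{"grip":0,"tx":0,"ty":0,"tz":0,"wx":0,"wy":0,"wz":-0.1},{"grip":0,"tx":0,"ty":0,"tz":0,"wx":0,"wy":0,"wz":-0.1},{"grip":0,"tx":0,"ty":0,"tz":0,"wx":0,"wy":0,"wz":-0.1},{"grip":0,"tx":0,"ty":0,"tz":0,"wx":0,"wy":0,"wz":-0.086},{"grip":0,"tx":0,"ty":0,"tz":0,"wx":0,"wy":0,"wz":0},{"grip":0,"tx":0,"ty":0,"tz":0,"wx":0,"wy":0,"wz":0}]'
python3 - <<'E'
from goal import *
rep((-117,0,310),45)
for n in("wrist","scene"):
    c=eyes.capture(n);p=c["pixels"][:,:,::-1];cv2.imwrite(f"pics/{n}11.png",p)
E
```

```text
time_s: 15.53
eef_pos: [434.0, -175.7, 362.2]
ee_rot: [0.669, -0.64, -0.295, -0.234]
force: [-0.3, 0.2, 0.5]
grip_width: 0.001
pos in press [-105.7    8.1  362.2] F [-0.3  0.2  0.5] j [-1.01 -0.21  1.89  0.74  1.17 -2.88]
shift tool [-44.2  29.7  -8.6] turn [ 0.006 -0.015 -0.017] axis [[0.719, 0.695, 0.015], [-0.015, -0.006, 1.0], [0.695, -0.719, 0.006]]
```

View pics/wrist11.png

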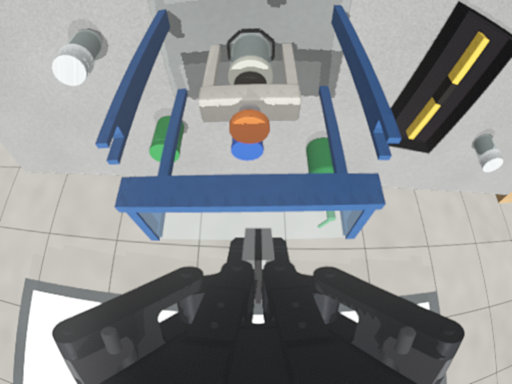

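View pics/scene11.png

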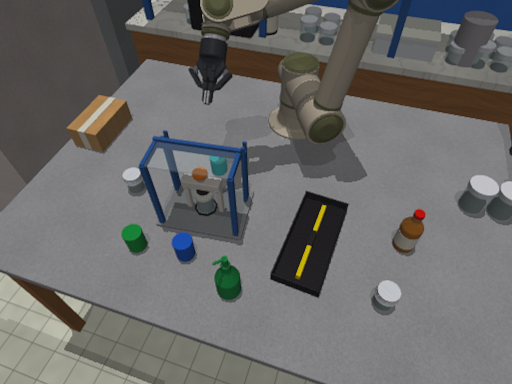

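The turn ran the last joint to its limit (−2.88). A half turn about the tool axis gives the same finger shape, and the camera side still clears the beam by my geometry. I'll flip by π.

```bash
python3 -m handwheel '[{"grip":0,"tx":0,"ty":0,"tz":0,"wx":0,"wy":0.12,"wz":0},{"grip":0,"tx":0,"ty":0,"tz":0,"wx":0,"wy":0.12,"wz":0},{"grip":0,"tx":0,"ty":0,"tz":0,"wx":0,"wy":0.12,"wz":0},{"grip":0,"tx":0,"ty":0,"tz":0,"wx":0,"wy":0.12,"wz":0},{"grip":0,"tx":0,"ty":0,"tz":0,"wx":0,"wy":0.12,"wz":0},{"grip":0,"tx":0,"ty":0,"tz":0,"wx":0,"wy":0.12,"wz":0},{"grip":0,"tx":0,"ty":0,"tz":0,"wx":0,"wy":0.12,"wz":0},{"grip":0,"tx":0,"ty":0,"tz":0,"wx":0,"wy":0.12,"wz":0},{"grip":0,"tx":0,"ty":0,"tz":0,"wx":0,"wy":0.12,"wz":0},{"grip":0,"tx":0,"ty":0,"tz":0,"wx":0,"wy":0.12,"wz":0}]'
python3 - <<'E'
from goal import *
rep((-117,0,310),45)
E
python3 -m handwheel '[{"grip":0,"tx":0,"ty":0,"tz":0,"wx":0,"wy":0.12,"wz":0},{"grip":0,"tx":0,"ty":0,"tz":0,"wx":0,"wy":0.12,"wz":0},{"grip":0,"tx":0,"ty":0,"tz":0,"wx":0,"wy":0.12,"wz":0},{"grip":0,"tx":0,"ty":0,"tz":0,"wx":0,"wy":0.12,"wz":0},{"grip":0,"tx":0,"ty":0,"tz":0,"wx":0,"wy":0.12,"wz":0},{"grip":0,"tx":0,"ty":0,"tz":0,"wx":0,"wy":0.12,"wz":0},{"grip":0,"tx":0,"ty":0,"tz":0,"wx":0,"wy":0.12,"wz":0},{"grip":0,"tx":0,"ty":0,"tz":0,"wx":0,"wy":0.12,"wz":0},{"grip":0,"tx":0,"ty":0,"tz":0,"wx":0,"wy":0.12,"wz":0},{"grip":0,"tx":0,"ty":0,"tz":0,"wx":0,"wy":0.12,"wz":0}]'
python3 -m handwheel '[{"grip":0,"tx":0,"ty":0,"tz":0,"wx":0,"wy":0.12,"wz":0},{"grip":0,"tx":0,"ty":0,"tz":0,"wx":0,"wy":0.12,"wz":0},{"grip":0,"tx":0,"ty":0,"tz":0,"wx":0,"wy":0.12,"wz":0},{"grip":0,"tx":0,"ty":0,"tz":0,"wx":0,"wy":0.12,"wz":0},{"grip":0,"tx":0,"ty":0,"tz":0,"wx":0,"wy":0.12,"wz":0},{"grip":0,"tx":0,"ty":0,"tz":0,"wx":0,"wy":0.12,"wz":0},{"grip":0,"tx":0,"ty":0,"tz":0,"wx":0,"wy":0.02,"wz":0},{"grip":0,"tx":0,"ty":0,"tz":0,"wx":0,"wy":0,"wz":0}]'
sed -i 's/return B@np.array(\[\[np.cos(t),np.sin(t),0\],\[0,0,1\],\[np.sin(t),-np.cos(t),0\]\])/return B@np.array([[-np.cos(t),np.sin(t),0],[0,0,-1],[-np.sin(t),-np.cos(t),0]])/' goal.py
python3 - <<'E'
from goal import *
rep((-117,0,310),45)
E
```

```text
time_s: 16.47
eef_pos: [434.5, -176.0, 362.1]
ee_rot: [0.719, -0.395, 0.136, -0.556]
force: [-0.4, 0.3, 0.2]
grip_width: -0.0
pos in press [-105.3    7.8  362.1] F [-0.4  0.3  0.2] j [-1.01 -0.2   1.89  0.74  1.17 -1.67]
shift tool [ -8.2  29.4 -44.6] turn [ 0.015 -1.22  -0.011] axis [[0.244, 0.695, 0.676], [-0.939, -0.006, 0.344], [0.243, -0.719, 0.651]]
time_s: 17.3
eef_pos: [434.5, -176.0, 362.1]
ee_rot: [-0.516, 0.012, -0.518, 0.682]
force: [0.8, 0.5, 0.5]
grip_width: 0.003
time_s: 17.97
eef_pos: [434.4, -176.0, 362.1]
ee_rot: [0.297, 0.233, 0.669, -0.641]
force: [-0.1, 0.6, -0.5]
grip_width: 0.001
pos in press [-105.3    7.8  362.1] F [-0.1  0.6 -0.5] j [-1.01 -0.2   1.89  0.74  1.17  0.26]
shift tool [44.6 29.4  8.1] turn [-0.006 -0.01   0.016] axis [[-0.718, 0.696, -0.011], [0.01, -0.006, -1.0], [-0.696, -0.718, -0.003]]
```

```bash
python3 -m handwheel '[{"grip":0,"tx":22,"ty":0,"tz":4,"wx":-0.006,"wy":-0.01,"wz":0.016},{"grip":0,"tx":22,"ty":0,"tz":4,"wx":0,"wy":0,"wz":0},{"grip":0,"tx":0,"ty":15,"tz":0,"wx":0,"wy":0,"wz":0},{"grip":0,"tx":0,"ty":15,"tz":0,"wx":0,"wy":0,"wz":0},{"grip":0,"tx":0,"ty":0,"tz":0,"wx":0,"wy":0,"wz":0},{"grip":0,"tx":0,"ty":0,"tz":0,"wx":0,"wy":0,"wz":0}]'
python3 - <<'E'
from goal import *
rep((-18,0,211),45)
for n in("wrist","scene"):
    c=eyes.capture(n);p=c["pixels"][:,:,::-1];cv2.imwrite(f"pics/{n}12.png",p)
E
```

```text
time_s: 18.47
eef_pos: [425.1, -184.4, 310.1]
ee_rot: [0.306, 0.234, 0.668, -0.637]
force: [0.2, -0.0, 0.1]
grip_width: 0.001
pos in press [-115.6    0.5  310.1] F [ 0.2 -0.   0.1] j [-1.07 -0.17  2.01  0.82  1.11  0.08]
shift tool [  1.1 139.    0.7] turn [ 0.001 -0.    -0.   ] axis [[-0.707, 0.707, 0.001], [0.0, 0.001, -1.0], [-0.707, -0.707, -0.001]]
```

View pics/wrist12.png

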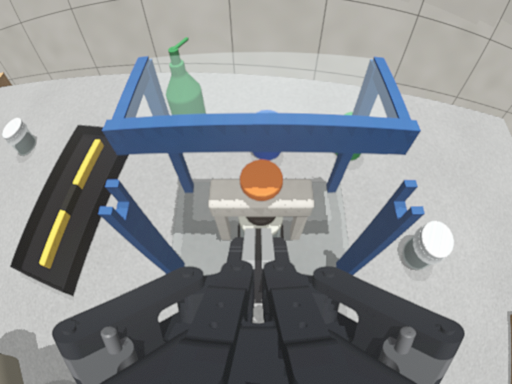

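View pics/scene12.png

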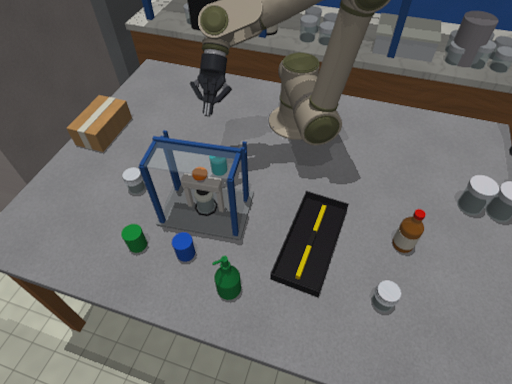

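The wrist view looks straight at the head, at (261,180), under the beam at rows 115–155. The tool is on the press's middle plane. I check the head against the estimate.

```bash
python3 - <<'E'
from goal import *
c=eyes.capture("wrist")
for a,ce,q,l in blobs(mask(c,(3,110,60),(18,255,255)),200):
    print(a,ce,q)
    x0=q[0]+q[2]/2; ys=np.nonzero(l[:,int(x0)])[0];print(ys.min(),ys.max())
    for uv in((ce[0],q[1]-.5),(q[0]-.5,ce[1]-2),(q[0]+q[2]-.5,ce[1]-2)): print((B.T@(onz(c,uv,189,1)-O)).round(1))
E
```

```text
1353 [260.4 180.2] [240 160  42  41]
160 200
[ 23.7  -2.9 189. ]
[ -0.9  19.8 189. ]
[ -0.9 -25.5 189. ]
```

```bash
python3 -m handwheel '[{"grip":0,"tx":1,"ty":10,"tz":3,"wx":0,"wy":0,"wz":0},{"grip":0,"tx":0,"ty":20,"tz":0,"wx":0,"wy":0,"wz":0},{"grip":0,"tx":0,"ty":22,"tz":0,"wx":0,"wy":0,"wz":0},{"grip":0,"tx":0,"ty":22,"tz":0,"wx":0,"wy":0,"wz":0},{"grip":0,"tx":0,"ty":22,"tz":0,"wx":0,"wy":0,"wz":0},{"grip":0,"tx":0,"ty":20,"tz":0,"wx":0,"wy":0,"wz":0},{"grip":0,"tx":0,"ty":15,"tz":0,"wx":0,"wy":0,"wz":0},{"grip":0,"tx":0,"ty":8,"tz":0,"wx":0,"wy":0,"wz":0},{"grip":0,"tx":0,"ty":0,"tz":0,"wx":0,"wy":0,"wz":0},{"grip":0,"tx":0,"ty":0,"tz":0,"wx":0,"wy":0,"wz":0}]'
python3 - <<'E'
from goal import *
rep((-4,-2.5,197),45)
for n in("wrist","scene"):
    c=eyes.capture(n);p=c["pixels"][:,:,::-1]
    if n=="scene":p=cv2.resize(p[80:240,100:340],None,fx=3,fy=3)
    cv2.imwrite(f"pics/{n}13.png",p)
E
```

```text
time_s: 19.45
eef_pos: [522.4, -177.2, 211.8]
ee_rot: [0.306, 0.235, 0.667, -0.637]
force: [0.4, 0.4, -0.7]
grip_width: 0.002
pos in press [-18.1  -3.  211.8] F [ 0.4  0.4 -0.7] j [-0.82  0.14  1.99  0.99  0.75 -0.02]
shift tool [ 0.5 20.4 -0.5] turn [-0.001 -0.002 -0.001] axis [[-0.706, 0.708, -0.002], [0.002, -0.001, -1.0], [-0.708, -0.706, -0.001]]
```

View pics/wrist13.png

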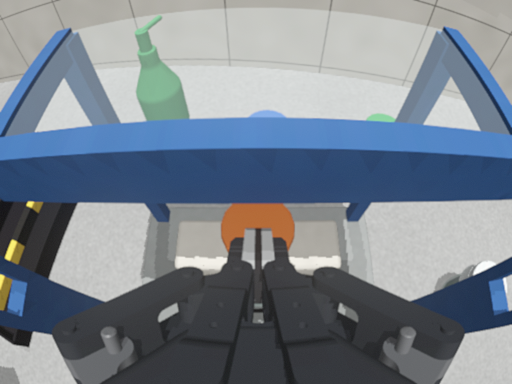

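View pics/scene13.png

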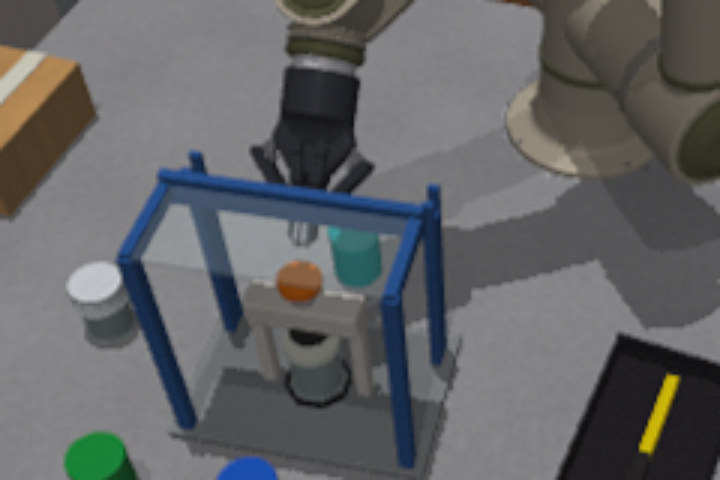

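The fingertips (258,235) are centred over the orange head (258,228), and the beam is clear of the gripper. Advancing to first contact.

```bash
python3 -m handwheel '[{"grip":0,"tx":0,"ty":6,"tz":0,"wx":0,"wy":0,"wz":0},{"grip":0,"tx":0,"ty":6,"tz":0,"wx":0,"wy":0,"wz":0},{"grip":0,"tx":0,"ty":4,"tz":0,"wx":0,"wy":0,"wz":0},{"grip":0,"tx":0,"ty":0,"tz":0,"wx":0,"wy":0,"wz":0}]'
python3 -m handwheel '[{"grip":0,"tx":1.5,"ty":1.5,"tz":0,"wx":0,"wy":0,"wz":0},{"grip":0,"tx":1.5,"ty":1.5,"tz":0,"wx":0,"wy":0,"wz":0},{"grip":0,"tx":0,"ty":0,"tz":0,"wx":0,"wy":0,"wz":0}]'
python3 -m handwheel '[{"grip":0,"tx":1.5,"ty":1.5,"tz":0,"wx":0,"wy":0,"wz":0},{"grip":0,"tx":1.5,"ty":1.5,"tz":0,"wx":0,"wy":0,"wz":0},{"grip":0,"tx":0,"ty":0,"tz":0,"wx":0,"wy":0,"wz":0}]'
```

```text
time_s: 19.88
eef_pos: [533.9, -175.6, 199.2]
ee_rot: [0.305, 0.235, 0.668, -0.637]
force: [-0.1, 0.2, 0.3]
grip_width: -0.002
time_s: 20.13
eef_pos: [533.5, -175.7, 195.2]
ee_rot: [0.305, 0.235, 0.668, -0.637]
force: [0.0, -0.0, -1.3]
grip_width: -0.002
time_s: 20.38
eef_pos: [533.7, -175.9, 191.5]
ee_rot: [0.305, 0.236, 0.667, -0.637]
force: [-2.2, 0.9, 3.3]
grip_width: -0.002
```

```bash
python3 -m handwheel '[{"grip":0,"tx":1.5,"ty":1.5,"tz":0,"wx":0,"wy":0,"wz":0},{"grip":0,"tx":1.5,"ty":1.5,"tz":0,"wx":0,"wy":0,"wz":0},{"grip":0,"tx":1.5,"ty":1.5,"tz":0,"wx":0,"wy":0,"wz":0},{"grip":0,"tx":0,"ty":0,"tz":0,"wx":0,"wy":0,"wz":0}]'
python3 -m handwheel '[{"grip":0,"tx":1.2,"ty":1.2,"tz":0,"wx":0,"wy":0,"wz":0},{"grip":0,"tx":0,"ty":0,"tz":0,"wx":0,"wy":0,"wz":0}]'
python3 -m handwheel '[{"grip":0,"tx":1.2,"ty":1.2,"tz":0,"wx":0,"wy":0,"wz":0},{"grip":0,"tx":0,"ty":0,"tz":0,"wx":0,"wy":0,"wz":0}]'
```

```text
time_s: 20.72
eef_pos: [533.8, -175.9, 185.2]
ee_rot: [0.306, 0.236, 0.667, -0.637]
force: [-2.5, 0.8, 6.7]
grip_width: -0.003
time_s: 20.88
eef_pos: [533.9, -175.9, 183.7]
ee_rot: [0.306, 0.236, 0.667, -0.637]
force: [-5.2, 0.2, 7.1]
grip_width: 0.002
time_s: 21.05
eef_pos: [534.0, -175.9, 182.6]
ee_rot: [0.306, 0.236, 0.667, -0.637]
force: [-8.5, 1.9, 11.1]
grip_width: -0.001
```

```bash
python3 -m handwheel '[{"grip":0,"tx":1,"ty":1,"tz":0,"wx":0,"wy":0,"wz":0},{"grip":0,"tx":0,"ty":0,"tz":0,"wx":0,"wy":0,"wz":0},{"grip":0,"tx":0,"ty":0,"tz":0,"wx":0,"wy":0,"wz":0}]'
python3 -m handwheel '[{"grip":0,"tx":1,"ty":1,"tz":0,"wx":0,"wy":0,"wz":0},{"grip":0,"tx":0,"ty":0,"tz":0,"wx":0,"wy":0,"wz":0},{"grip":0,"tx":0,"ty":0,"tz":0,"wx":0,"wy":0,"wz":0}]'
```

```text
time_s: 21.3
eef_pos: [534.2, -176.0, 182.5]
ee_rot: [0.307, 0.236, 0.666, -0.637]
force: [-15.6, 4.2, 23.4]
grip_width: 0.002
time_s: 21.55
eef_pos: [534.5, -176.1, 182.3]
ee_rot: [0.308, 0.237, 0.666, -0.637]
force: [-26.2, 5.4, 34.7]
grip_width: -0.001
```

The force climbs steeply with no further travel at TCP z≈182.4, far above the spring's 9 N, which looks like the hard stop. I'll check visually while holding.

```bash
python3 - <<'E'
from goal import *
rep((-4,-2.5,197),45)
for n in("wrist","scene"):
    c=eyes.capture(n);p=c["pixels"][:,:,::-1]
    if n=="scene":
        q=cv2.imread("pics/scene12.png")
        for a,ce,b,_ in blobs(mask(c,(3,110,70),(18,255,255)),15): 
            if abs(ce[0]-200)<15: print(ce,b,"exp shift",proj(c,W((0,0,177)))-proj(c,W((0,0,189))))
        p=np.hstack([cv2.resize(p[150:230,160:250],None,fx=4.4,fy=4.4),cv2.resize(q[150:230,160:250],None,fx=4.4,fy=4.4)])
    cv2.imwrite(f"pics/{n}14.png",p)
E
```

```text
pos in press [ -5.9  -3.3 182.3] F [-26.2   5.4  34.7] j [-0.8   0.21  2.    1.08  0.69 -0.12]
shift tool [-11.8  -8.9  -0.7] turn [-0.002 -0.    -0.006] axis [[-0.703, 0.712, -0.001], [0.0, -0.002, -1.0], [-0.712, -0.703, 0.001]]
[199.8 176.7] [192 171  16  12] exp shift [0.5070012  2.64019648]
```

View pics/wrist14.png

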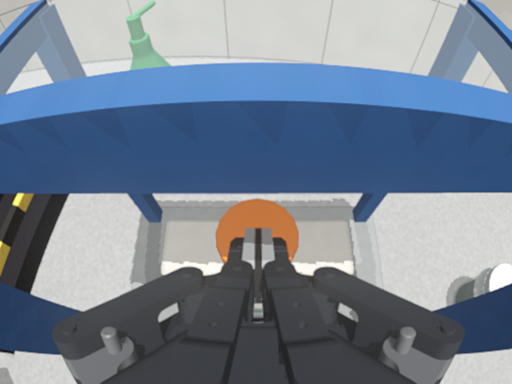

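View pics/scene14.png

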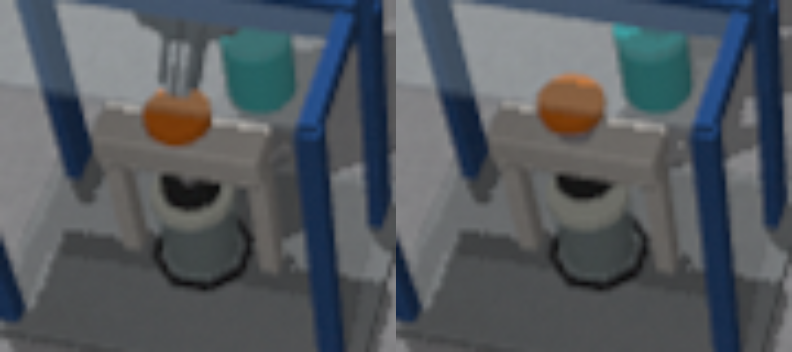

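The head now sits on the bridge: the gap and shadow are gone, and its bottom is ~3 px lower, matching 12 mm. I'll ease off a little, hold, then release upwards and retreat along the tool axis.

```bash
python3 -m handwheel '[{"grip":0,"tx":-0.7,"ty":-0.7,"tz":0,"wx":0,"wy":0,"wz":0},{"grip":0,"tx":0,"ty":0,"tz":0,"wx":0,"wy":0,"wz":0},{"grip":0,"tx":0,"ty":0,"tz":0,"wx":0,"wy":0,"wz":0},{"grip":0,"tx":0,"ty":0,"tz":0,"wx":0,"wy":0,"wz":0},{"grip":0,"tx":0,"ty":0,"tz":0,"wx":0,"wy":0,"wz":0},{"grip":0,"tx":0,"ty":0,"tz":0,"wx":0,"wy":0,"wz":0}]'
python3 -m handwheel '[{"grip":0,"tx":-2,"ty":-2,"tz":0,"wx":0,"wy":0,"wz":0},{"grip":0,"tx":-2,"ty":-2,"tz":0,"wx":0,"wy":0,"wz":0},{"grip":0,"tx":-2,"ty":-2,"tz":0,"wx":0,"wy":0,"wz":0},{"grip":0,"tx":-2,"ty":-2,"tz":0,"wx":0,"wy":0,"wz":0},{"grip":0,"tx":-2,"ty":-2,"tz":0,"wx":0,"wy":0,"wz":0},{"grip":0,"tx":-1.5,"ty":-3,"tz":0,"wx":0,"wy":0,"wz":0},{"grip":0,"tx":0,"ty":-5,"tz":0,"wx":0,"wy":0,"wz":0},{"grip":0,"tx":0,"ty":-5,"tz":0,"wx":0,"wy":0,"wz":0},{"grip":0,"tx":0,"ty":0,"tz":0,"wx":0,"wy":0,"wz":0}]'
python3 - <<'E'
from goal import *
rep((-117,-2.5,310),45)
E
```

```text
time_s: 22.15
eef_pos: [534.6, -176.1, 182.5]
ee_rot: [0.307, 0.237, 0.666, -0.637]
force: [-13.0, 2.4, 23.4]
grip_width: 0.0
time_s: 22.9
eef_pos: [525.1, -176.8, 204.6]
ee_rot: [0.305, 0.236, 0.667, -0.637]
force: [-0.3, 0.5, 0.5]
grip_width: 0.0
pos in press [-15.4  -3.  204.6] F [-0.3  0.5  0.5] j [-0.81  0.16  1.99  1.01  0.73 -0.04]
shift tool [  -2.8 -146.4   -0.3] turn [-0.001 -0.003 -0.001] axis [[-0.706, 0.708, -0.003], [0.003, -0.001, -1.0], [-0.708, -0.706, -0.001]]
```

```bash
python3 -m handwheel '[{"grip":0,"tx":0,"ty":-10,"tz":0,"wx":0,"wy":0,"wz":0},{"grip":0,"tx":0,"ty":-20,"tz":0,"wx":0,"wy":0,"wz":0},{"grip":0,"tx":0,"ty":-25,"tz":0,"wx":0,"wy":0,"wz":0},{"grip":0,"tx":0,"ty":-25,"tz":0,"wx":0,"wy":0,"wz":0},{"grip":0,"tx":0,"ty":-25,"tz":0,"wx":0,"wy":0,"wz":0},{"grip":0,"tx":0,"ty":-25,"tz":0,"wx":0,"wy":0,"wz":0},{"grip":0,"tx":0,"ty":-12,"tz":0,"wx":0,"wy":0,"wz":0},{"grip":0,"tx":0,"ty":0,"tz":0,"wx":0,"wy":0,"wz":0},{"grip":0,"tx":0,"ty":0,"tz":0,"wx":0,"wy":0,"wz":0},{"grip":0,"tx":0,"ty":0,"tz":0,"wx":0,"wy":0,"wz":0}]'
python3 - <<'E'
from goal import *
rep((-117,-2.5,310),45)
for n in("wrist","scene"):
    c=eyes.capture(n);p=c["pixels"][:,:,::-1]
    for a,ce,b,_ in blobs(mask(c,(3,110,70),(18,255,255)),15): 
        if n=="wrist" and a>300 or abs(ce[0]-200)<15: print(n,a,ce,b)
    if n=="scene":
        q=cv2.imread("pics/scene0.png");d=cv2.absdiff(p,q).max(2)
    cv2.imwrite(f"pics/{n}15.png",p)
E
```

```text
time_s: 23.73
eef_pos: [425.7, -187.4, 303.8]
ee_rot: [0.305, 0.235, 0.668, -0.637]
force: [-0.1, 0.3, -0.7]
grip_width: -0.001
pos in press [-115.3   -2.6  303.8] F [-0.1  0.3 -0.7] j [-1.07 -0.16  2.02  0.83  1.09  0.07]
shift tool [-3.1 -5.6 -0.1] turn [ 0.    -0.004 -0.   ] axis [[-0.707, 0.707, -0.002], [0.004, 0.0, -1.0], [-0.707, -0.707, -0.003]]
wrist 1401 [258.  177.1] [237 157  43  41]
scene 92 [189.1  44.3] [173  40  28   9]
scene 159 [199.5 173.4] [193 167  14  14]
```

View pics/wrist15.png

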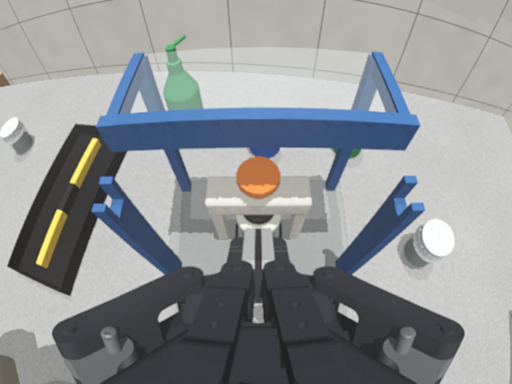

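View pics/scene15.png

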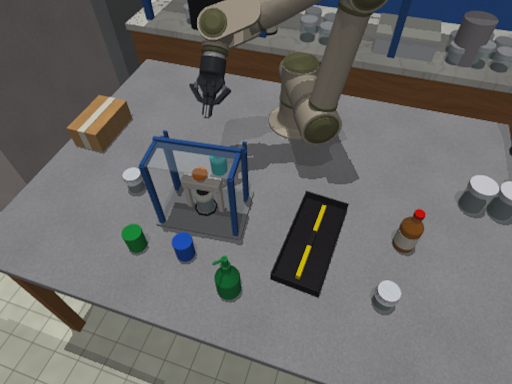

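The head is back up: its scene centroid (199.5,173.4) is exactly where it was before the press. The bar lies flat in the tray, the jar stands in its nest, the bystanders look unmoved and the gripper touches nothing. Handing in.

```bash
python3 -c "
from rig import ctrl,sense
print(ctrl.finish_job(), sense()['time_s'])"
```

```text
the job is handed in; nothing more can be done
the job is handed in; nothing more can be done
```

I lifted the guard bar level out of its brackets, laid it flat in the tray, and pressed the stamp to its stop with the tool tilted 45°. I held it about 0.8 s, let it spring back, and handed the job in at about 24 s. No verdict was reported.

**Last checks:**
- **Stamp down:** at TCP z about 182.4 mm, the force climbed to 35 N vertically with no further travel. The head was seen lower by about 3 px, which fits 12 mm.
- **Stamp up:** afterwards the head's image centroid was exactly where it was before the press.
- **Bar, jar and bystanders:** the bar lies flat and centred in the tray, the jar stands in its nest, and the other jars and bottles look unmoved. These were judged by eye in the last pictures.
- **Robot:** it is clear of everything, and the force reads about 0.

**What went wrong on the way:**
- **Canopy contact:** on the first descent to the bar, the rear finger linkage touched the canopy beam. The reading was about 38 N vertically and 43 N in total at the wrist, so the 40 N limit may have been passed if the linkage counts as gripper body. I backed off and went in with a 22 mm opening, without contact.
- **Stamp press:** the total wrist force also reached about 44 N, but only the fingertips pressed there.
- **Joint limit:** the first tilt ran the last joint to its limit (-2.88 rad) and stopped there. I recovered with a half turn of the tool.
- **Refused calls:** the first three move calls were refused because the rows lacked some keys, and nothing moved.

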